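Fit the sprung rotor into the tube rotator

TASK

Fit the long rotor with the spring-loaded end into the empty tube rotator: pick it up, compress its spring against the end block so that it goes in between the two ends, and let go with the spring end lying in the half cup, the fixed pin fully home in the round cup and the spring holding it there. Work gently, without forcing the rotor or knocking the stand, and leave everything else on the bench where it is.

Things in the scene. Friction and masses are not known exactly. Their poses are not given: they have to be found in the camera images.
- stand: Empty tube rotator, fixed. White base 130 (x) by 250 (y) by 42 mm high, origin at the centre of its underside, z up. Seat axis: along its y at x = 0, nominally 110 mm up. But the yoke carrying both ends was set by hand up to 6 mm higher or lower, unmeasured, and is clamped: both cups share that shift; feel for it. At -y the round cup's upright; at +y the end block with the half cup.
- cup_nominal (a point): Nominal centre of the round grey cup's mouth (stand frame 0, -74, 110 mm; true one up to 6 mm higher or lower); axes as the stand's. It opens to +y: bore 13 mm diameter, 10 deep (bottom at stand y = -84), no chamfer, outer diameter 25. Its upright: 50 wide, inner face y = -88, top 13 mm above the seat axis; motor housing behind, to y = -135, 4 mm below the axis.
- wall_nominal (a point): Nominal point of the end block's wall on the seat axis (stand frame 0, 96, 110 mm). Flat wall facing -y, 46 wide, top 50 mm above the axis; clamped up to 3 mm nearer or farther along y, unmeasured: feel for it. On it a grey half cup reaching 9 mm out, open above: floor 6.5 mm below the axis, arms 16 mm apart, 28 over all, ending 6 mm above the axis. Plunger and pin at rest lie 1.5 mm below it.
- rotor: Rotor to fit, loose, about 0.24 kg. Origin on its axis mid-bar, its y towards the spring end. Bar 22 mm square, y = -42 to 42: grip here from above. White square plates 56 by 56 by 5 mm at y = -45 and 45 rest on the bench (axis 28 mm up). At -y a 14 mm shaft to y = -62, then the pin. At +y an 18 mm sleeve to y = 66, then the plunger with a dark coil. 188 mm long when free. Starts in either of two places.
- pin_tip (a point): Centre of the flat end of the fixed steel pin, 10 mm diameter, 22 long, edge rounded 1 mm (rotor frame y = -84); axes of the rotor. To pass the round cup's mouth the spring must be compressed by 15 to 21 mm, as the end block stands; seated, 5 to 11 mm.
- spring_tip (a point): Centre of the flat end of the spring plunger, 10 mm diameter (rotor frame y = 104 when free, less when pressed); axes of the rotor. It slides in by up to 26 mm, then stops hard; the spring pushes with 3 N at first and 0.25 N more per mm.
- short_rotor: Bystander: a shorter rigid rotor, 116 mm long, 50 mm square plates, thick 20 mm stub ends, no spring; lies on the bench in the other place. Origin at its middle.
- reagent: Bystander: brown bottle, 56 mm diameter, 120 mm high, origin at the underside.
- oil_jar: Bystander: small glass jar, 36 mm diameter, 50 mm high, origin at the underside.
- beaker: Bystander: beaker, 68 mm diameter, 85 mm high, origin at the underside.
- slide_box: Bystander: cardboard box 90 by 80 by 35 mm, origin at the underside.
Mind the look-alikes: they are no part of the job. What is shaped like the rotor but turquoise is not meant.

How it is judged (in metres and radians):
On the way, in this order (a step that is already met when the one before it is completed fails the run):
1. the rotor is lifted off the bench (height (world z) of rotor above 0.07 m), for 0.2 s.
2. the spring is compressed by at least 12 mm with the rotor between the stand's ends (distance between pin_tip and spring_tip below 0.176 m and distance between rotor and cup_nominal below 0.13 m), for 0.1 s.
At the end, for the whole second after the job is handed in: Pin at least 6 mm deep in the round cup, plunger's end in the half cup (both within 4 mm of the seat axis sideways and +8/-9.5 mm of its nominal height, which only the bores allow), rotor within 0.025 rad of the axis, spring compressed by at least 3 mm, rotor released and at rest (under 0.02 m/s) (y of pin_tip in the frame of cup_nominal between -0.0125 and -0.006 m and x of pin_tip in the frame of cup_nominal between -0.004 and 0.004 m and z of pin_tip in the frame of cup_nominal between -0.0095 and 0.008 m and x of spring_tip in the frame of cup_nominal between -0.004 and 0.004 m and z of spring_tip in the frame of cup_nominal between -0.0095 and 0.008 m and angle between the y axis of rotor and the y axis of stand, either way round below 0.025 rad and distance between pin_tip and spring_tip below 0.185 m and linear speed of rotor below 0.02 m/s); the robot touches nothing.
It fails at once if the rotor is forced against the stand with more than 35 N (contact force between rotor and stand above 35 N).
It fails at once if the arm or fingers press on the stand with more than 15 N (contact force between any of the fingers, the arm and stand above 15 N).
It fails at once if a bystander is moved by more than 25 mm (distance of any of short_rotor, reagent, oil_jar, beaker, slide_box from where it was at the start of the episode above 0.025 m).
It also fails if it takes over 48 s, if anything falls off the work surface, if the arm or the gripper's body presses on something with over 40 N, if the wrist force passes 120 N, or if a joint passes its speed limit or range.

ROBOT

A 6-joint arm with a two-finger parallel gripper is mounted at the origin on the work surface. World frame = base frame: x ahead of the robot, y to its left, z up, the work surface at z = 0. Lengths are in mm, angles in degrees, forces in N, time in s.
With the tool pointing down it reaches from about 375 to 900 mm from the base axis. Payload 3.1 kg.
Tool frame: the origin (TCP) lies at the very end of the fingers, on their centre line; the grasp point (between the pads) lies 19 mm behind it; z points along the fingers, y is the direction in which the jaws open and shut (so a half turn about z gives the same grasp; the last joint's range is limited). The gripper opens to 85 mm and grips with 20 to 120 N. Pads are 22 mm wide; open, the fingers measure 114 mm over their backs; the gripper's body (76 mm by 85 mm) begins 54 mm behind the grasp point. The pads swing forward as they close: fully open they stand 13 mm farther back than shut.
Start: joints at [56.408, 30.224, 82.088, -0, 67.689, -10.227], TCP at [247.827, 573.74, 194.91] pointing down, gripper open.
Joint ranges: [-176.69, 176.69], [-43.24, 126.21], [12.49, 139.97], [-82, 262], [0, 151.66], [-163.58, 163.58]. Speed limits (degrees/s): [159.86, 159.86, 180, 180, 180, 180].

INTERFACE

Orientations are given as [roll, pitch, yaw] about the fixed x, y, z axes, in that order (R = Rz(yaw) Ry(pitch) Rx(roll)).
In Python, from rig import get_state, snapshot, job_done, regions_of gives the robot as it stands.
- The arm moves only by the tool servo_tool, never from a script. Its argument "steps" is a list of rows, each an object with "angular": the turn, a rotation vector about the world's x, y, z scaled (see below), a list of three; "offset": the shift along the world's x, y, z scaled (see below), a list of three; "jaw": the finger opening in mm, from 0 to 85.4. A call has 1 to 20 rows; each row is the pose to reach, as a shift and turn from the pose commanded when the call began; what a row does not reach only later rows make up. The controller multiplies each number of a shift by 0.15 m and each number of a turn by 1.5 rad. A row lasts 1/12 s, in which the tool goes at most 41.7 mm and 7.16 degrees, less where a joint would pass 70% of its speed; a pose out of reach is approached as far as the arm can. A call with a number of a shift or a turn outside -1 to 1 is refused whole. A call with a gripper value outside its range is refused whole. The fingers move at their own pace and stop on an object; "force" is the grip in N (left out, the last holds). Time passes only in rows, so rows that repeat a pose let the fingers close. It gives the time, the measured TCP pose, the force and the opening at its end, in the units of the state.
- get_state(): the state, without advancing time (a new reading comes with each control period).
- snapshot(name): name is "scene" or "top" or "wrist"; returns a dict with "color" (400x640x3 uint8, red, green, blue), "intrinsics" (3x3 intrinsics, pixels), "R" (3x3) and "t" (3): a world point X has camera coordinates R X + t; the wrist camera has in their place "hand_eye" (4x4, takes a point from camera to tool coordinates, whose origin is the TCP and whose axes are the flange's). Camera axes: x right, y down, z forward; pixel columns grow to the right and rows downward; lengths in mm; the calibration is good to about 2 mm. A picture is of the moment at which its call begins: read the wrist's pose just before it. There is no depth.
- job_done(): hands the job in, once; it reports no verdict.
Trained networks look in a picture, given as the dict that the camera call returned (one of the last four; its "shot" number tells which), for a name from the list of things; names that differ only in an ending like _2 or _b are one class to them, and where a whole thing is asked for, a point or a joint stands for the part that bears it (a point fixed in the world has none). Each returns a list of dicts, best first, with "confidence" (0 to 1); they miss things now and then, are a little off and sometimes report something else, mostly with a low value. They report only what shows in the picture. A call takes as long as a camera call. They do not tell look-alikes from the thing itself.
- regions_of(picture, label): "mask" (400x640 bool, what is visible of it) and "centre" ([column, row] in pixels, amid what is visible of it).
The state is a dict: "clock": time; "joint_positions": joint angles; "qd": joint speeds; "joint_efforts": joint torques, N m; "ee_pos": TCP position; "eef_rot": TCP orientation; "contact_force": force on the tool from outside, world axes, zero at the start; "ft_torque": the same for the moment, N m; "opening": finger opening in mm.
Only numpy, scipy, OpenCV 4.12 (cv2) and the standard library are available. Lean on these libraries where they do the work, as an engineer would, in place of code of your own. Each camera call takes 0.05 s, during which the arm holds its last target.

## Working session

There is one attempt and no reset: what is moved stays moved. The work goes in short steps, Python scripts to look and compute and a tool call to move; the robot and the scene stay as the last step left them, time stands still between calls to the robot, and variables do not carry over. Pictures are saved under pics/ and viewed, and the job is handed in when it is done.

Besides the shell and the picture viewer there is one more tool, called after "Call:" in YAML: its name, and indented under it one key for each argument. servo_tool: Moves the arm, as the interface text tells. Its arguments: {"type":"object","properties":{"steps":{"type":"array","items":{"type":"object","properties":{"angular":{"type":"array","items":{"type":"number","minimum":-1,"maximum":1}},"offset":{"type":"array","items":{"type":"number","minimum":-1,"maximum":1}},"jaw":{"type":"number"}}}},"force":{"type":"number"}},"required":["steps"]}

```bash
ls; mkdir -p pics; python3 - <<'E'
from rig import *
import cv2,pickle
s=get_state();print(s)
for n in ["scene","top"]:
    p=snapshot(n);cv2.imwrite(f"pics/{n}0.png",p["color"][:,:,::-1]);pickle.dump(p,open(f"{n}0.pkl","wb"))
    print(n,p["intrinsics"],p["R"],p["t"])
    for l in ["rotor","stand","short_rotor","reagent","oil_jar","beaker","slide_box"]:
        print(l,[(round(float(r["confidence"]),2),[int(c) for c in r["centre"]],int(r["mask"].sum())) for r in regions_of(p,l)])
E
```

```text
pics
{'clock': 0.0, 'joint_positions': array([ 5.64086647e+01,  3.02811587e+01,  8.21578459e+01, -5.16892502e-04,
        6.76859245e+01, -1.02257181e+01]), 'qd': array([-0.03029538, -0.14500697,  0.11804884, -0.04900507,  0.04192499,
       -0.00998489]), 'joint_efforts': array([-9.80701006e-04, -4.42351878e+01, -1.78024882e+01, -2.02111778e-04,
        8.42645561e-03, -4.77931380e-06]), 'ee_pos': array([247.38770403, 573.09257054, 193.90205963]), 'eef_rot': array([-1.79876970e+02, -2.17080412e-02,  1.56634556e+02]), 'contact_force': array([-0.75564461,  1.90525618,  0.51416774]), 'ft_torque': array([-0.03913486, -0.01551751,  0.05239612]), 'opening': 85.71734404516826}
scene [[510.38335983   0.         318.96788671]
 [  0.         510.38335983 201.13803513]
 [  0.           0.           1.        ]] [[ 0.6107619   0.79180733 -0.00332457]
 [ 0.65990808 -0.51133263 -0.5505091 ]
 [-0.4375971   0.33403607 -0.83482254]] [-234.57165015 -352.38479915 1987.93536693]
rotor [(0.91, [246, 284], 530), (0.78, [317, 246], 441), (0.78, [176, 308], 517), (0.72, [260, 178], 402), (0.65, [195, 239], 405)]
stand [(0.88, [392, 166], 2802)]
short_rotor [(0.84, [269, 219], 319)]
reagent [(0.65, [375, 245], 415)]
oil_jar []
beaker [(0.72, [436, 197], 493), (0.34, [273, 218], 323)]
slide_box [(0.65, [407, 117], 530)]
top [[462.09741202   0.         316.35308439]
 [  0.         462.09741202 199.77785985]
 [  0.           0.           1.        ]] [[ 0.02040243 -0.99968585 -0.0145584 ]
 [-0.9972291  -0.01930605 -0.07184287]
 [ 0.07153924  0.01598383 -0.99730971]] [ -98.23445275  532.07916765 1795.81946758]
rotor [(0.82, [464, 203], 309), (0.75, [346, 177], 230), (0.58, [418, 243], 315), (0.58, [336, 266], 207), (0.53, [405, 189], 285)]
stand [(0.78, [244, 197], 2254)]
short_rotor [(0.74, [352, 220], 201)]
reagent [(0.74, [309, 143], 193)]
oil_jar []
beaker [(0.56, [234, 143], 296)]
slide_box [(0.77, [186, 233], 533)]
```

```bash
python3 - <<'E'
import cv2
a=cv2.imread("pics/scene0.png");b=cv2.imread("pics/top0.png")
cv2.imwrite("pics/s0c.png",cv2.resize(a[80:360,130:490],None,fx=2.2,fy=2.1,interpolation=cv2.INTER_CUBIC))
cv2.imwrite("pics/t0c.png",cv2.resize(b[110:310,160:520],None,fx=2.2,fy=2.2,interpolation=cv2.INTER_CUBIC))
E
```

```text
(no output)
```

View pics/s0c.png

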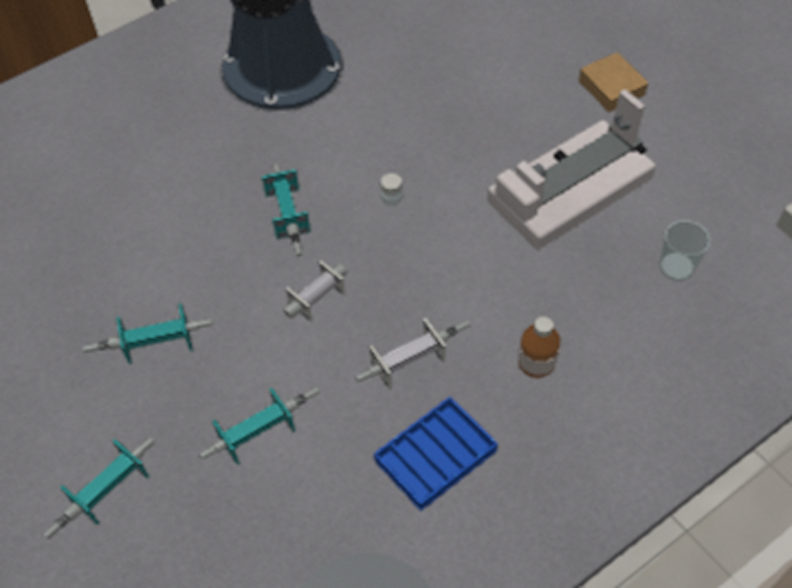

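View pics/t0c.png

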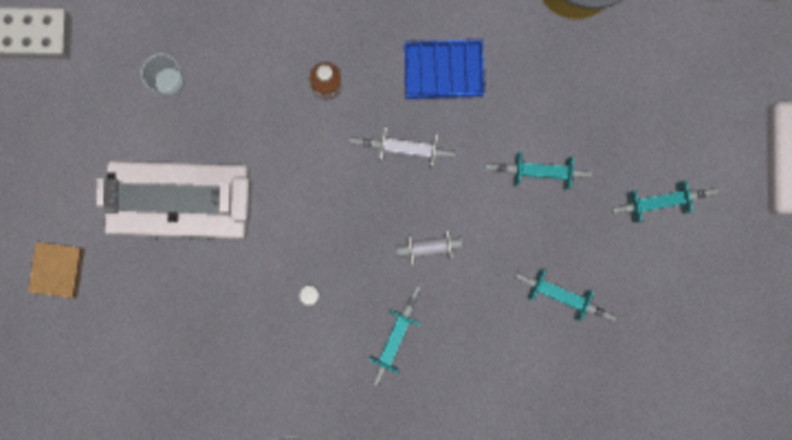

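Candidates for the long rotor in the top picture are the white one at (346,177) and turquoise ones at (405,189), (464,203), (418,243) and (336,266). The short white rotor is at (352,220). The white one at (346,177) fits the description: white plates, long thin ends and a dark coil on its left. I'll confirm it in an enlarged crop.

```bash
cat > h.py <<'E'
import numpy as np,cv2,pickle
def ray(p,uv):
    K=p["intrinsics"];d=np.linalg.inv(K)@np.array([uv[0],uv[1],1.]);R=np.array(p["R"]);t=np.array(p["t"])
    return -R.T@t, R.T@d
def onz(p,uv,z):
    c,d=ray(p,uv);return c+d*(z-c[2])/d[2]
def proj(p,X):
    X=np.atleast_2d(X);c=X@np.array(p["R"]).T+np.array(p["t"]);q=c@np.array(p["intrinsics"]).T;return q[:,:2]/q[:,2:]
def crop(p,u0,v0,u1,v1,f,name,grid=10):
    im=cv2.resize(p["color"][v0:v1,u0:u1,::-1],None,fx=f,fy=f,interpolation=cv2.INTER_CUBIC)
    for u in range(u0-u0%grid+grid,u1,grid):
        x=int((u-u0)*f);cv2.line(im,(x,0),(x,6),(0,255,255),1);cv2.putText(im,str(u),(x-8,16),0,.33,(0,255,255),1)
    for v in range(v0-v0%grid+grid,v1,grid):
        y=int((v-v0)*f);cv2.line(im,(0,y),(6,y),(0,255,255),1);cv2.putText(im,str(v),(8,y+4),0,.33,(0,255,255),1)
    cv2.imwrite(name,im)
E
python3 - <<'E'
from h import *
t=pickle.load(open("top0.pkl","rb"));s=pickle.load(open("scene0.pkl","rb"))
crop(t,315,160,375,195,13,"pics/t_rot.png",5)
crop(t,195,170,280,230,9,"pics/t_st.png",5)
crop(s,350,110,435,200,6.6,"pics/s_st.png",5)
E
```

```text
(no output)
```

View pics/t_rot.png

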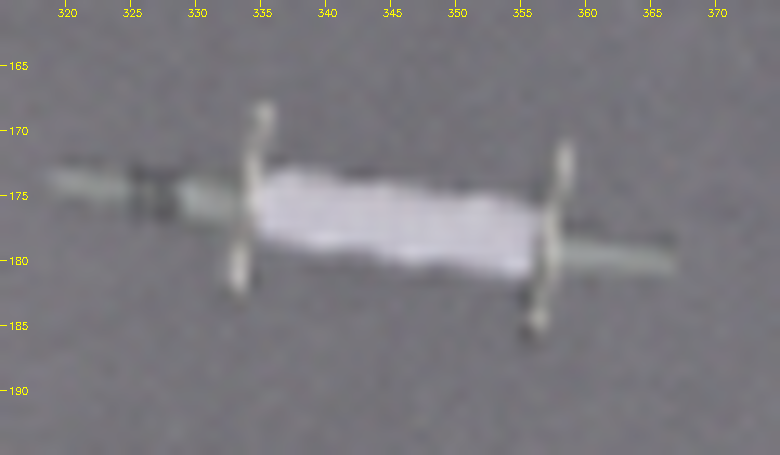

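View pics/t_st.png

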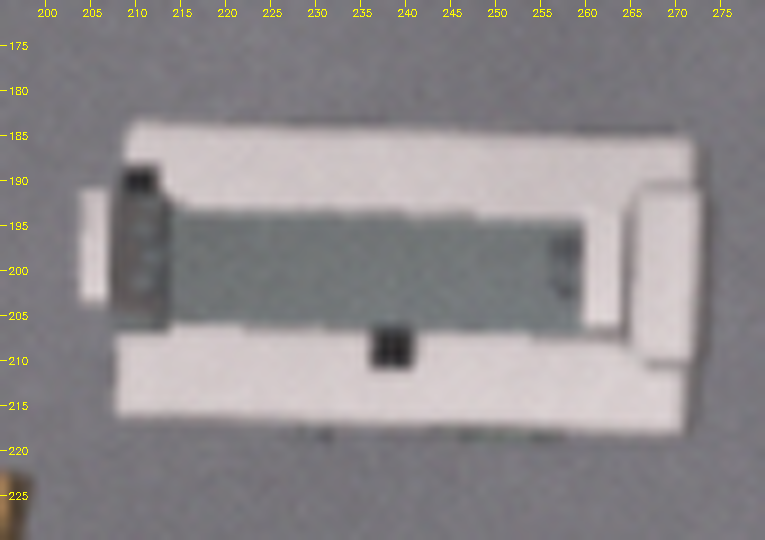

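View pics/s_st.png

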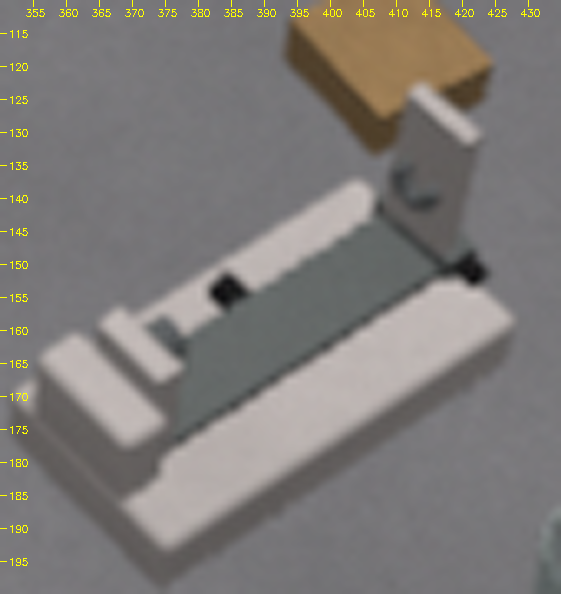

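The crop confirms it. The white bar with the dark coil at (327,176), plunger tip at (319,174) and pin tip at (367,180) is the rotor. The stand's end block is on the left (+y) and the round cup on the right.

```bash
python3 - <<'E'
from h import *
from scipy.optimize import least_squares
t=pickle.load(open("top0.pkl","rb"));s=pickle.load(open("scene0.pkl","rb"))
a=onz(t,(318.7,173.7),28);b=onz(t,(367,180),28);print("spring",a,"pin",b,np.linalg.norm(a-b))
d=a-b;print("yaw of y axis",np.degrees(np.arctan2(-d[0],d[1])),"origin",b+d/np.linalg.norm(d)*84)
for u,v,z in [(334.5,175.2,28),(357.3,178,28)]:print(onz(t,(u,v),z))
cs=[(209,183.5),(272,185.5),(271,218),(208,216.3)]
P=np.array([onz(t,c,42) for c in cs]);print(P)
loc=np.array([(65,125,42),(65,-125,42),(-65,-125,42),(-65,125,42)])
sc=[(428,158.5),(375,193.5)]
def f(p):
    c,q=np.cos(p[2]),np.sin(p[2]);W=loc@np.array([[c,-q,0],[q,c,0],[0,0,1]]).T+[p[0],p[1],0]
    r=proj(t,W)-cs
    r2=(proj(s,W[:2])-sc)
    return np.r_[r.ravel(),r2.ravel()]
r=least_squares(f,[P[:,0].mean(),P[:,1].mean(),0]);print(r.x,np.degrees(r.x[2]),r.fun.round(1))
E
```

```text
spring [635.91229439 -94.89993308  28.        ] pin [ 614.61252739 -284.27812601   28.        ] 190.57224360190614
yaw of y axis -6.417209330982354 origin [ 624.00099023 -200.80443695   28.        ]
[ 631.14403951 -156.91572026   28.        ]
[ 621.77381729 -246.28140062   28.        ]
[[587.73815791 331.7177699   42.        ]
 [584.55623508  85.59866055  42.        ]
 [458.16004429  86.02225172  42.        ]
 [459.87180571 330.85864405  42.        ]]
[ 5.23858970e+02  2.06932333e+02 -9.82143733e-03] -0.5627269078236073 [ 0.1 -0.6  1.1 -0.8  0.9  0.2 -0.4 -0.1  0.7 -1.3 -0.2 -1. ]
```

```bash
python3 - <<'E'
from rig import *
from h import *
for i in range(3):
    s=get_state();p=snapshot("wrist");print(s["clock"],s["ee_pos"],s["eef_rot"],s["contact_force"])
print(p["hand_eye"],p["intrinsics"]);cv2.imwrite("pics/w0.png",p["color"][:,:,::-1])
E
```

```text
0.8 [247.82825844 573.76854398 194.95792605] [1.79994983e+02 8.96452713e-04 1.56634761e+02] [ 0.13703394  0.08997454 -0.48017101]
0.85 [247.82082157 573.73647414 194.94409651] [1.79998978e+02 2.77847388e-04 1.56635275e+02] [0.67125837 0.47218475 0.18088014]
0.9 [247.82576545 573.76106226 194.91550258] [ 1.79998426e+02 -3.42753747e-04  1.56636364e+02] [-1.11207461  0.39782561  0.49509446]
[[-2.18029297e-04 -9.50671277e-01 -3.10200058e-01  7.85605865e+01]
 [ 9.99999824e-01 -3.61125488e-05 -5.92192331e-04 -3.61096770e-01]
 [ 5.51778125e-04 -3.10200132e-01  9.50671117e-01 -1.79394408e+02]
 [ 0.00000000e+00  0.00000000e+00  0.00000000e+00  1.00000000e+00]] [[312.84032612   0.         321.02935041]
 [  0.         312.84032612 200.27559952]
 [  0.           0.           1.        ]]
```

View pics/w0.png

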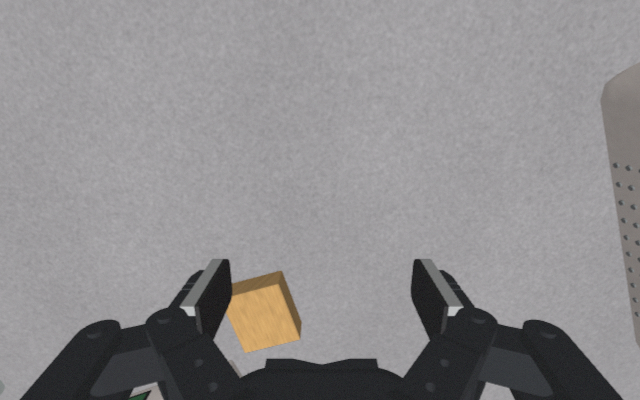

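Call:
servo_tool:
  steps:
    - {"offset": [0.15,-0.2,0.15],"angular": [0,0,-0.06]}
    - {"offset": [0.33,-0.43,0.3],"angular": [0,0,-0.12]}
    - {"offset": [0.5,-0.65,0.4],"angular": [0,0,-0.18]}
    - {"offset": [0.667,-0.867,0.5],"angular": [0,0,-0.25]}

```text
validation failed for argument at $.st...
```

Call:
servo_tool:
  steps:
    - {"offset": [0.15,-0.22,0],"angular": [0,0,-0.07]}
    - {"offset": [0.33,-0.45,0],"angular": [0,0,-0.14]}
    - {"offset": [0.5,-0.67,0],"angular": [0,0,-0.21]}
    - {"offset": [0.667,-0.9,0],"angular": [0,0,-0.27]}

```text
validation failed for argument at $.st...
```

Call:
servo_tool:
  steps:
    - {"offset": [0.12,-0.22,0],"angular": [0,0,-0.07]}
    - {"offset": [0.25,-0.45,0],"angular": [0,0,-0.14]}
    - {"offset": [0.38,-0.67,0],"angular": [0,0,-0.2]}
    - {"offset": [0.507,-0.885,-0.1],"angular": [0,0,-0.26]}
    - {"offset": [0.507,-0.885,-0.1],"angular": [0,0,-0.26]}
    - {"offset": [0.507,-0.885,-0.1],"angular": [0,0,-0.26]}
    - {"offset": [0.507,-0.885,-0.1],"angular": [0,0,-0.26]}

```text
validation failed for argument at $.st...
```

```bash
cat > wr.py <<'E'
from rig import *
from h import *
from scipy.spatial.transform import Rotation as Ro
def wsnap(name):
    s=get_state();p=snapshot("wrist")
    T=np.eye(4);T[:3,:3]=Ro.from_euler("xyz",s["eef_rot"],degrees=True).as_matrix();T[:3,3]=s["ee_pos"]
    C=T@p["hand_eye"];Rw=C[:3,:3];p["R"]=Rw.T;p["t"]=-Rw.T@C[:3,3]
    cv2.imwrite(f"pics/{name}.png",p["color"][:,:,::-1]);pickle.dump(p,open(f"{name}.pkl","wb"))
    print(s["clock"],s["ee_pos"].round(2),s["eef_rot"].round(3),s["contact_force"].round(2),"op",round(s["opening"],1),"qd",abs(s["qd"]).max().round(2))
    return p
E
python3 -c "
from wr import *
wsnap('w1')"
```

```text
0.95 [247.81 573.74 194.93] [ 1.80000e+02 -2.00000e-03  1.56633e+02] [-0.53 -0.39 -0.31] op 85.4 qd 0.11
```

View pics/w1.png

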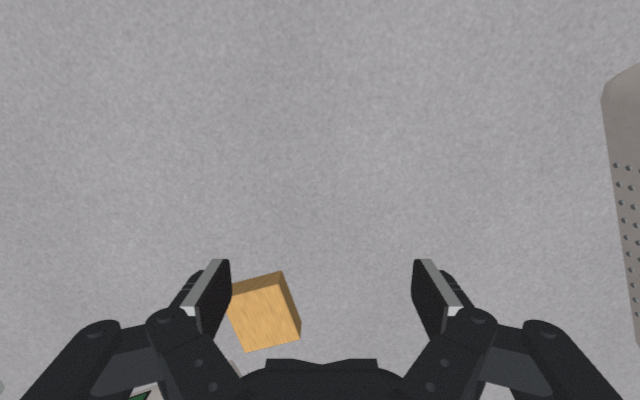

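Call:
servo_tool:
  steps:
    - {"offset": [0.15,-0.2,0.15],"angular": [0,0,-0.06],"jaw": 85}
    - {"offset": [0.33,-0.43,0.3],"angular": [0,0,-0.12],"jaw": 85}
    - {"offset": [0.5,-0.65,0.4],"angular": [0,0,-0.18],"jaw": 85}
    - {"offset": [0.667,-0.867,0.5],"angular": [0,0,-0.25],"jaw": 85}

```text
clock: 1.33
ee_pos: [340.4, 453.4, 266.0]
eef_rot: [179.9, 0.0, 135.0]
contact_force: [1.2, 0.6, 0.8]
opening: 84.7
```

Call:
servo_tool:
  steps:
    - {"offset": [0.15,-0.22,0],"angular": [0,0,-0.07],"jaw": 85}
    - {"offset": [0.33,-0.45,0],"angular": [0,0,-0.14],"jaw": 85}
    - {"offset": [0.5,-0.67,0],"angular": [0,0,-0.21],"jaw": 85}
    - {"offset": [0.667,-0.9,0],"angular": [0,0,-0.27],"jaw": 85}

```text
clock: 1.67
ee_pos: [438.9, 320.3, 265.4]
eef_rot: [179.9, -0.0, 111.7]
contact_force: [-0.3, -0.2, -0.7]
opening: 85.2
```

Call:
servo_tool:
  steps:
    - {"offset": [0.12,-0.22,0],"angular": [0,0,-0.07],"jaw": 85}
    - {"offset": [0.25,-0.45,0],"angular": [0,0,-0.14],"jaw": 85}
    - {"offset": [0.38,-0.67,0],"angular": [0,0,-0.2],"jaw": 85}
    - {"offset": [0.507,-0.885,-0.1],"angular": [0,0,-0.26],"jaw": 85}
    - {"offset": [0.507,-0.885,-0.1],"angular": [0,0,-0.26],"jaw": 85}
    - {"offset": [0.507,-0.885,-0.1],"angular": [0,0,-0.26],"jaw": 85}
    - {"offset": [0.507,-0.885,-0.1],"angular": [0,0,-0.26],"jaw": 85}

```text
clock: 2.25
ee_pos: [513.6, 189.2, 249.8]
eef_rot: [-179.9, -0.0, 89.6]
contact_force: [-0.4, 0.5, 0.1]
opening: 85.1
```

```bash
python3 -c "
from wr import *
wsnap('w2')"
```

```text
2.25 [513.62 189.17 249.84] [-1.79948e+02 -2.70000e-02  8.95880e+01] [-0.35  0.48  0.11] op 85.1 qd 1.8
```

View pics/w2.png

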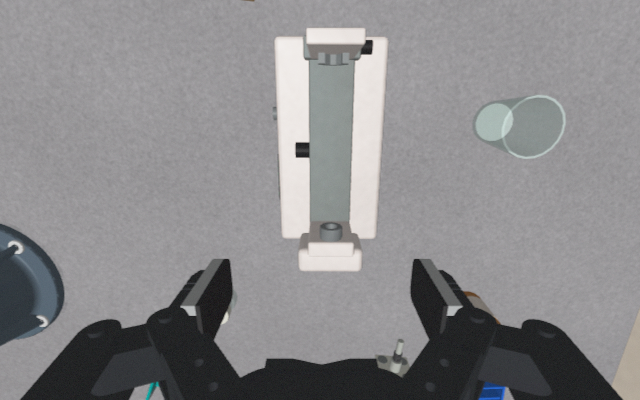

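```bash
python3 - <<'E'
from h import *
p=pickle.load(open("w2.pkl","rb"))
crop(p,265,20,400,100,5.8,"pics/w2a.png",5)
crop(p,265,200,400,280,5.8,"pics/w2b.png",5)
E
```

```text
(no output)
```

View pics/w2a.png

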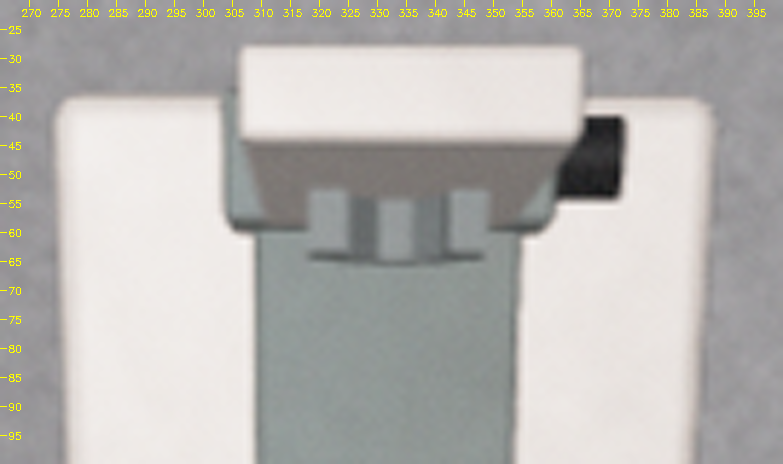

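View pics/w2b.png

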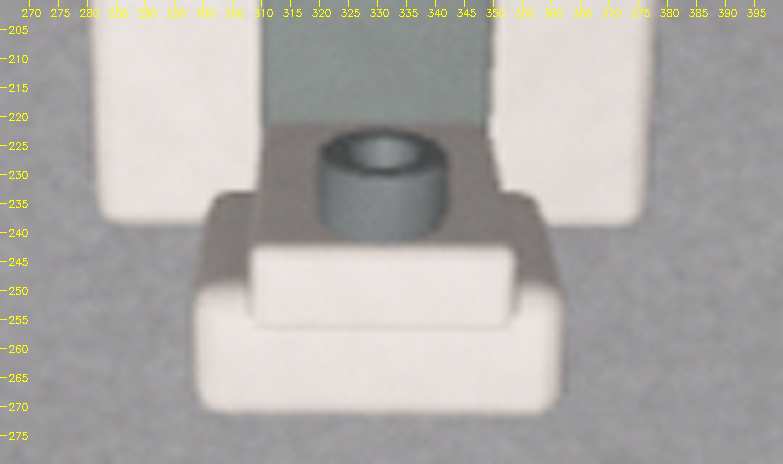

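```bash
cat > fit.py <<'E'
from h import *
from scipy.optimize import least_squares
p=pickle.load(open("w2.pkl","rb"))
# (local x,y,z,hflag,wflag), u or None, v or None, weight
O=[((-65,75,42,0,0),276.0,None),((-65,-85,42,0,0),281.0,None),((65,75,42,0,0),385.2,None),((65,-85,42,0,0),377,None),
((0,125,42,0,0),None,37),((0,-125,42,0,0),None,238.3),
((-12.5,-74,110,1,0),319.7,None),((12.5,-74,110,1,0),342,None),((0,-74,122.5,1,0),None,222.3),
((-25,-88,123,1,0),308.7,None),((25,-88,123,1,0),353.2,None),((0,-88,123,1,0),None,242.2),
((-23,96,160,1,1),307.3,None),((23,96,160,1,1),365.0,None),((0,96,160,1,1),None,44.5),
((-14,87,116,1,1),318.5,None),((14,87,116,1,1),349.3,None),((-8,87,116,1,1),325.5,None),((8,87,116,1,1),342,None),((0,87,116,1,1),None,63.5)]
def pts(q):
    x,y,a,h,w=q;c,s=np.cos(a),np.sin(a)
    L=np.array([[o[0][0],o[0][1]+w*o[0][4],o[0][2]+h*o[0][3]] for o in O])
    return L@np.array([[c,-s,0],[s,c,0],[0,0,1]]).T+[x,y,0]
def f(q,full=False):
    uv=proj(p,pts(q));r=[]
    for (o,(u,v)) in zip(O,uv):
        if o[1] is not None:r.append(u-o[1])
        if o[2] is not None:r.append(v-o[2])
    return np.array(r)
r=least_squares(f,[524,207,0,0,0],loss="soft_l1",x_scale=[1,1,.01,1,1])
print(r.x.round(2),"yaw",np.degrees(r.x[2]).round(2));print(r.fun.round(1));print(f(r.x).round(1))
J=r.jac;print(np.sqrt(np.diag(np.linalg.inv(J.T@J))))
E
python3 fit.py
```

```text
[ 5.2574e+02  2.0823e+02 -1.0000e-02 -6.0600e+00  4.0100e+00] yaw -0.8
[-0.6 -0.9  2.1  1.5 -0.7  2.7 -0.1 -0.1  5.6 -0.6  0.5 -2.3 -0.1 -0.
  0.4  0.4 -0.6 -0.2  0.3 -0.5]
[-0.6 -0.9  2.1  1.5 -0.7  2.7 -0.1 -0.1  5.6 -0.6  0.5 -2.3 -0.1 -0.
  0.4  0.4 -0.6 -0.2  0.3 -0.5]
[3.80260441e-01 1.25141437e+00 3.93410389e-03 4.65817814e+00
 1.58204632e+00]
```

```bash
sed -i 's/((0,-74,122.5,1,0),None,222.3)/((0,-74,122.5,1,0),None,230.4),((0,-74,97.5,1,0),None,222.2)/; s/,((0,87,116,1,1),None,63.5)//' fit.py; python3 fit.py
```

```text
[ 5.2559e+02  2.0758e+02 -1.0000e-02 -1.3300e+00  4.2100e+00] yaw -0.78
[-0.7 -1.   1.9  1.4 -0.   3.1 -0.2  0.1 -0.1 -0.7 -0.9  0.8  0.2 -0.6
  0.5  0.   0.2 -0.4 -0.4  0.4]
[-0.7 -1.   1.9  1.4 -0.   3.1 -0.2  0.1 -0.1 -0.7 -0.9  0.8  0.2 -0.6
  0.5  0.   0.2 -0.4 -0.4  0.4]
[0.38258095 0.92887639 0.00420331 2.50520825 1.42969013]
```

Call:
servo_tool:
  steps:
    - {"offset": [0,-0.2,0],"angular": [0,0,0],"jaw": 85}
    - {"offset": [0,-0.4,0],"angular": [0,0,0],"jaw": 85}
    - {"offset": [0.05,-0.6,0],"angular": [0,0,0],"jaw": 85}
    - {"offset": [0.1,-0.8,0],"angular": [0,0,0],"jaw": 85}
    - {"offset": [0.15,-1,0],"angular": [0,0,0],"jaw": 85}

```text
clock: 2.72
ee_pos: [536.3, 39.9, 250.7]
eef_rot: [179.9, -0.0, 89.8]
contact_force: [0.4, 0.6, -0.6]
opening: 85.2
```

```bash
python3 -c "
from wr import *
s=get_state();print(s['ee_pos'],s['eef_rot'],s['qd'],s['clock'])
snapshot('top')
s=get_state();print(s['ee_pos'],s['eef_rot'],s['qd'],s['clock'])"
```

```text
[536.28528042  39.90675384 250.7002522 ] [ 1.79935032e+02 -1.13019143e-02  8.98307743e+01] [-38.20129757   4.90839385  -7.89216162   0.12970132   2.52542623
 -37.61277269] 2.7167
[538.815153    34.13614002 250.780392  ] [179.78571084   0.28375131  89.62606096] [ 3.13570033 -0.07459342 -0.08280399  2.72327465 -0.26391972  6.80193477] 2.7667
```

Call:
servo_tool:
  steps:
    - {"offset": [0.05,-0.2,0],"angular": [0,0,-0.02],"jaw": 85}
    - {"offset": [0.1,-0.4,-0.05],"angular": [0,0,-0.04],"jaw": 85}
    - {"offset": [0.15,-0.6,-0.1],"angular": [0,0,-0.065],"jaw": 85}
    - {"offset": [0.2,-0.8,-0.15],"angular": [0,0,-0.065],"jaw": 85}
    - {"offset": [0.27,-1,-0.17],"angular": [0,0,-0.065],"jaw": 85}

```text
clock: 3.18
ee_pos: [576.4, -109.8, 224.0]
eef_rot: [-179.9, -0.0, 84.2]
contact_force: [0.3, 0.6, -0.7]
opening: 84.7
```

Call:
servo_tool:
  steps:
    - {"offset": [0.1,-0.2,-0.05],"angular": [0,0,0],"jaw": 85}
    - {"offset": [0.2,-0.4,-0.1],"angular": [0,0,0],"jaw": 85}
    - {"offset": [0.28,-0.6,-0.16],"angular": [0,0,0],"jaw": 85}
    - {"offset": [0.3,-0.68,-0.16],"angular": [0,0,0],"jaw": 85}
    - {"offset": [0.3,-0.68,-0.16],"angular": [0,0,0],"jaw": 85}
    - {"offset": [0.3,-0.68,-0.16],"angular": [0,0,0],"jaw": 85}
    - {"offset": [0.3,-0.68,-0.16],"angular": [0,0,0],"jaw": 85}

```text
clock: 3.77
ee_pos: [621.7, -210.4, 201.0]
eef_rot: [-180.0, -0.1, 84.1]
contact_force: [-0.6, -0.1, -1.3]
opening: 84.9
```

```bash
python3 -c "
from wr import *
wsnap('w3')"
```

```text
3.7667 [ 621.68 -210.35  201.02] [-1.79978e+02 -5.60000e-02  8.41360e+01] [-0.57 -0.14 -1.26] op 84.9 qd 0.46
```

View pics/w3.png

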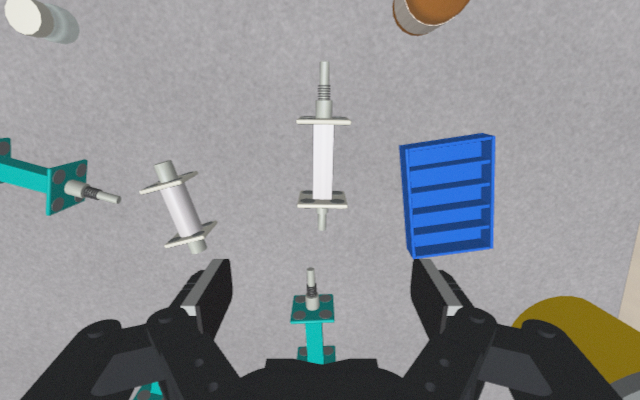

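The wrist picture shows the white long rotor upright in the middle. Its coil and plunger tip are at (324,62) and its pin tip at (322,230). The short rotor is at (180,205) and the blue tray at (447,195).

```bash
python3 - <<'E'
from h import *
p=pickle.load(open("w3.pkl","rb"))
a=onz(p,(324.3,61.5),28);b=onz(p,(322.2,230.5),28);d=a-b
print(a,b,np.linalg.norm(d),"yaw",np.degrees(np.arctan2(-d[0],d[1])),"org",b+d*84/188)
# bar edges at top z=39
for v in (135,185):
    row=p["color"][v,300:350].astype(int).sum(1);print(v,row)
im=cv2.resize(p["color"][50:240,280:370,::-1],None,fx=4,fy=3.1,interpolation=cv2.INTER_CUBIC);cv2.imwrite("pics/w3c.png",im)
E
```

```text
[637.53773708 -96.34792375  28.        ] [ 616.14020464 -285.17000567   28.        ] 190.03061072704133 yaw -6.465241990427557 org [ 625.70080424 -200.80269247   28.        ]
135 [503 502 494 489 479 490 495 505 500 497 502 509 472 606 710 715 717 713
 714 717 715 716 719 722 722 719 715 712 711 714 714 712 700 599 450 505
 502 494 494 495 503 501 495 504 503 497 492 492 488 493]
185 [502 516 509 508 500 487 480 489 494 505 507 504 522 655 714 709 708 706
 708 704 704 708 712 715 711 702 702 703 705 704 700 655 536 500 497 494
 488 488 485 497 498 509 494 509 510 510 508 506 495 502]
```

```bash
python3 - <<'E'
from h import *
p=pickle.load(open("w3.pkl","rb"))
a=onz(p,(323.2,135.5),39);b=onz(p,(322.3,185.5),39);d=a-b
print(a,b,"yaw",np.degrees(np.arctan2(-d[0],d[1])), "x at y=-200.8",np.interp(-200.8,[b[1],a[1]],[b[0],a[0]]))
E
```

```text
[ 628.89602916 -170.11582608   39.        ] [ 622.30026507 -225.43318882   39.        ] yaw -6.799558762696352 x at y=-200.8 625.2374026005486
```

Call:
servo_tool:
  steps:
    - {"offset": [0.025,0.064,-0.2],"angular": [0,0,-0.007],"jaw": 85}
    - {"offset": [0.025,0.064,-0.4],"angular": [0,0,-0.007],"jaw": 85}
    - {"offset": [0.025,0.064,-0.6],"angular": [0,0,-0.007],"jaw": 85}
    - {"offset": [0.025,0.064,-0.7],"angular": [0,0,-0.007],"jaw": 85}
    - {"offset": [0.025,0.064,-0.7],"angular": [0,0,-0.007],"jaw": 85}
    - {"offset": [0.025,0.064,-0.7],"angular": [0,0,-0.007],"jaw": 85}

```text
clock: 4.32
ee_pos: [625.3, -201.6, 95.5]
eef_rot: [-179.9, -0.0, 83.5]
contact_force: [-0.0, 0.8, 1.4]
opening: 85.0
```

```bash
python3 -c "
from wr import *
wsnap('w4')"
```

```text
4.3167 [ 625.31 -201.6    95.51] [-1.79924e+02 -4.10000e-02  8.35090e+01] [-0.04  0.78  1.45] op 85.0 qd 2.6
```

View pics/w4.png

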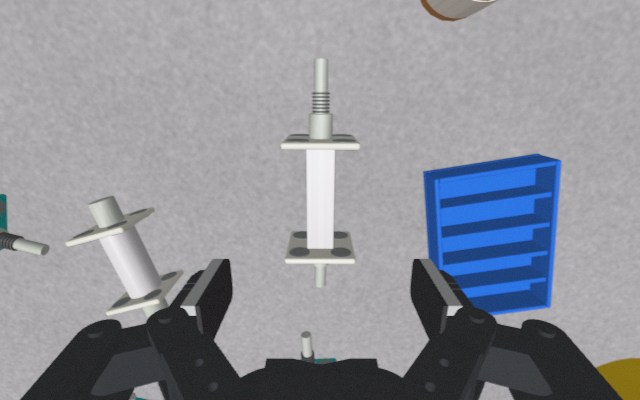

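Call:
servo_tool:
  steps:
    - {"offset": [0,0,0],"jaw": 46,"angular": [0,0,0]}
    - {"offset": [0,0,0],"jaw": 46,"angular": [0,0,0]}
    - {"offset": [0,0,-0.1],"jaw": 46,"angular": [0,0,0]}
    - {"offset": [0,0.004,-0.2],"jaw": 46,"angular": [0,0,0]}
    - {"offset": [0,0.004,-0.3],"jaw": 46,"angular": [0,0,0]}
    - {"offset": [0,0.004,-0.4],"jaw": 46,"angular": [0,0,0]}
    - {"offset": [0,0.004,-0.5],"jaw": 46,"angular": [0,0,0]}
    - {"offset": [0,0.004,-0.56],"jaw": 46,"angular": [0,0,0]}
    - {"offset": [0,0.004,-0.56],"jaw": 46,"angular": [0,0,0]}
    - {"offset": [0,0.004,-0.56],"jaw": 46,"angular": [0,0,0]}

```text
clock: 5.2
ee_pos: [626.0, -202.9, 11.9]
eef_rot: [180.0, 0.0, 83.4]
contact_force: [0.2, 0.1, -0.4]
opening: 45.9
```

```bash
python3 -c "
from wr import *
wsnap('w5')"
```

```text
5.2 [ 625.99 -202.87   11.92] [1.79972e+02 9.00000e-03 8.34080e+01] [ 0.2   0.06 -0.36] op 45.9 qd 0.96
```

View pics/w5.png

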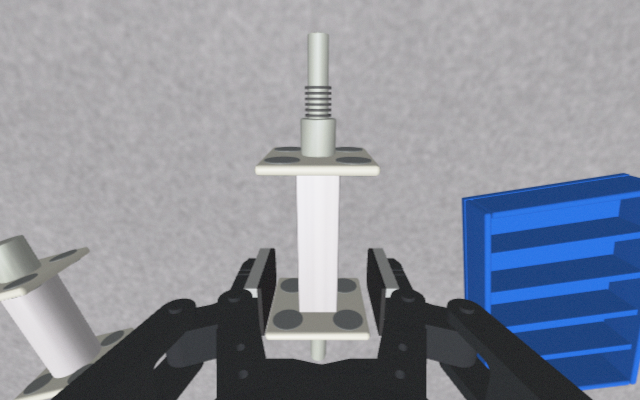

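The open pads are either side of the bar, which is centred at u≈318. Closing now.

Call:
servo_tool:
  steps:
    - {"offset": [-0.002,0.006,0],"jaw": 30,"angular": [0,0,0]}
    - {"offset": [-0.002,0.006,0],"jaw": 24,"angular": [0,0,0]}
    - {"offset": [-0.002,0.006,0],"jaw": 15,"angular": [0,0,0]}
    - {"offset": [-0.002,0.006,0],"jaw": 10,"angular": [0,0,0]}
    - {"offset": [-0.002,0.006,0],"jaw": 10,"angular": [0,0,0]}
    - {"offset": [-0.002,0.006,0],"jaw": 10,"angular": [0,0,0]}
    - {"offset": [-0.002,0.006,0],"jaw": 10,"angular": [0,0,0]}
  force: 80

```text
clock: 5.83
ee_pos: [625.4, -201.8, 11.5]
eef_rot: [180.0, 0.0, 83.4]
contact_force: [-0.2, -1.3, -0.9]
opening: 10.0
```

```bash
python3 -c "
from wr import *
wsnap('w6')"
```

```text
5.8333 [ 625.4  -201.82   11.5 ] [1.79999e+02 1.00000e-03 8.34090e+01] [-0.17 -1.26 -0.95] op 10.0 qd 0.14
```

View pics/w6.png

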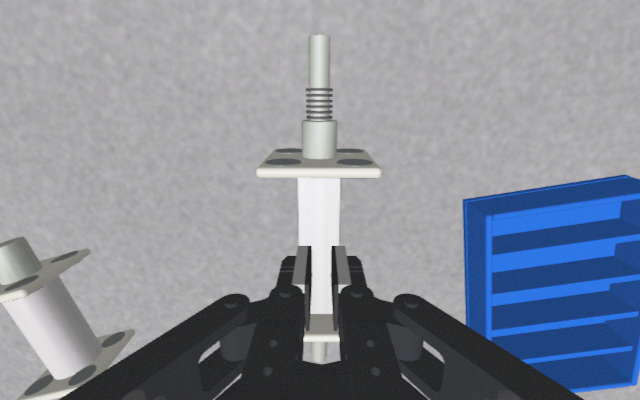

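```bash
python3 - <<'E'
from rig import *
from h import *
s=get_state();print(s["joint_positions"],s["ee_pos"])
p=pickle.load(open("w6.pkl","rb"))
crop(p,250,200,400,360,5,"pics/w6c.png",10)
q=snapshot("scene");pickle.dump(q,open("s6.pkl","wb"))
print(proj(q,[[625.4,-201.8,11.5],[625,-200.8,28]]))
crop(q,270,170,390,290,6,"pics/s6c.png",10)
print(regions_of(p,"rotor")[0]["confidence"])
E
```

```text
[-2.76097034e+01  4.58027036e+01  8.42932421e+01 -9.39266882e-04
  4.99030839e+01 -2.10186255e+01] [ 625.39945883 -201.82604495   11.44843299]
[[315.09427697 250.13529828]
 [315.21746357 247.43716126]]
0.57
```

View pics/w6c.png

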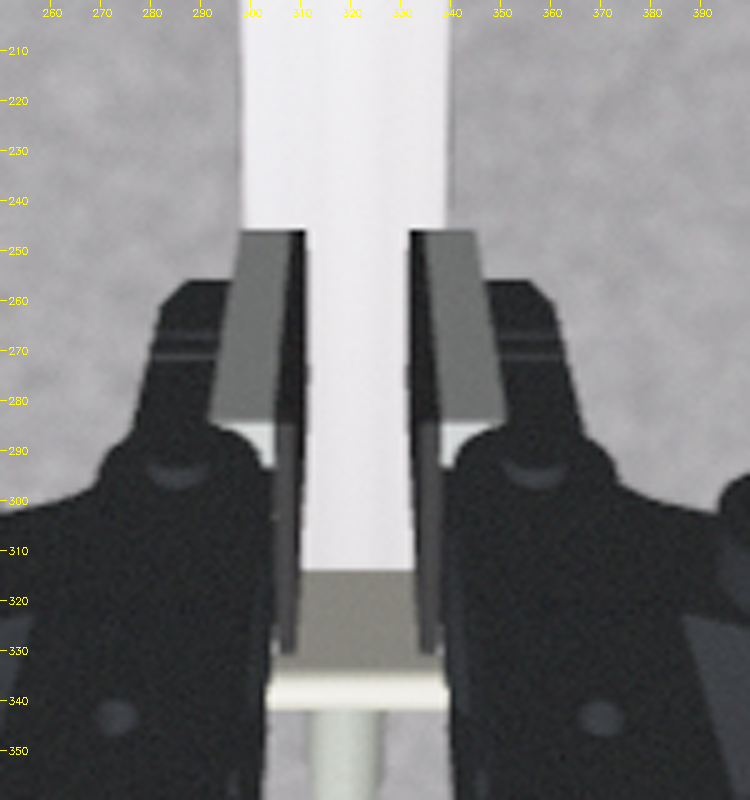

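View pics/s6c.png

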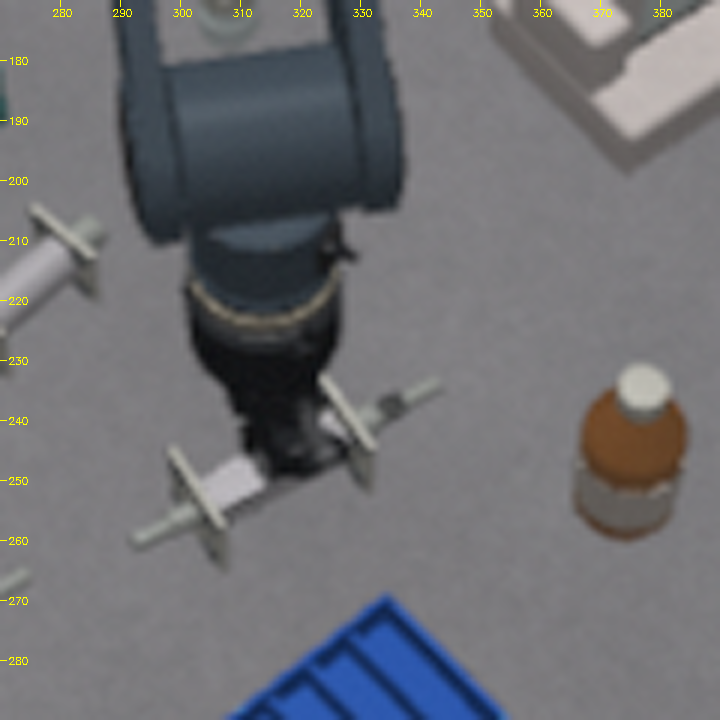

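The opening reads 10 mm. In the picture the pads cross above the bar: their gap is about 20 px at v=247, while the bar is 41 px wide. So the fingers closed over the bar without gripping it. I'll open them, check where the tips really are, and go down carefully while watching the force.

Call:
servo_tool:
  steps:
    - {"offset": [0,0,0],"jaw": 46,"angular": [0,0,0]}
    - {"offset": [0,0,0],"jaw": 46,"angular": [0,0,0]}
    - {"offset": [0,0,0],"jaw": 46,"angular": [0,0,0]}
    - {"offset": [0,0,-0.01],"jaw": 46,"angular": [0,0,0]}
    - {"offset": [0,0,-0.02],"jaw": 46,"angular": [0,0,0]}
    - {"offset": [0,0,-0.03],"jaw": 46,"angular": [0,0,0]}
    - {"offset": [0,0,-0.03],"jaw": 46,"angular": [0,0,0]}

```text
clock: 6.57
ee_pos: [625.1, -201.6, 6.5]
eef_rot: [-180.0, -0.0, 83.4]
contact_force: [-0.4, -0.0, 0.6]
opening: 46.0
```

```bash
python3 -c "
from wr import *
p=wsnap('w7');crop(p,230,200,410,360,4,'pics/w7c.png',10)"
```

```text
6.5667 [ 625.08 -201.62    6.47] [-1.79955e+02 -1.80000e-02  8.34100e+01] [-0.41 -0.    0.56] op 46.0 qd 0.34
```

View pics/w7c.png

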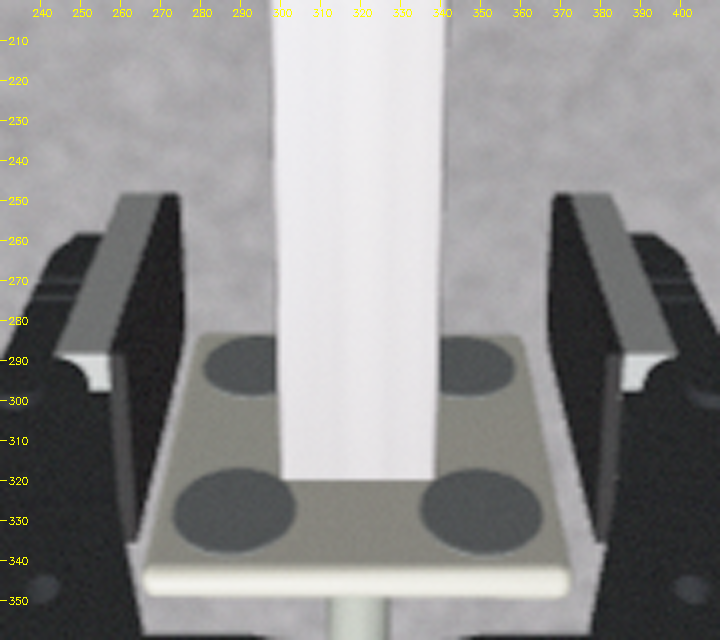

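The geometry shows the pads running from about 44 to 78 mm behind the reported TCP. Their real tips are therefore at z≈50, above the bar, which disagrees with the stated tool frame. I'll go lower in small steps and check force and picture as I go.

Call:
servo_tool:
  steps:
    - {"offset": [0,0,-0.03],"jaw": 46,"angular": [0,0,0]}
    - {"offset": [0,0,-0.06],"jaw": 46,"angular": [0,0,0]}
    - {"offset": [0,0,-0.06],"jaw": 46,"angular": [0,0,0]}
    - {"offset": [0,0,-0.06],"jaw": 46,"angular": [0,0,0]}

```text
clock: 6.95
ee_pos: [624.9, -201.6, -2.7]
eef_rot: [-179.9, -0.0, 83.4]
contact_force: [-0.2, -0.7, -0.5]
opening: 45.8
```

TCP is at -2.7 with no contact, so the fingers really are shorter than stated. Continuing down.

Call:
servo_tool:
  steps:
    - {"offset": [0,0,-0.04],"jaw": 46,"angular": [0,0,0]}
    - {"offset": [0,0,-0.08],"jaw": 46,"angular": [0,0,0]}
    - {"offset": [0,0,-0.12],"jaw": 46,"angular": [0,0,0]}
    - {"offset": [0,0,-0.12],"jaw": 46,"angular": [0,0,0]}
    - {"offset": [0,0,-0.12],"jaw": 46,"angular": [0,0,0]}

```text
clock: 7.37
ee_pos: [624.8, -201.5, -20.9]
eef_rot: [-179.9, -0.0, 83.4]
contact_force: [0.6, -0.6, 0.0]
opening: 46.0
```

```bash
python3 -c "
from wr import *
p=wsnap('w8');crop(p,230,200,410,360,4,'pics/w8c.png',10)"
```

```text
7.3667 [ 624.82 -201.53  -20.87] [-1.79915e+02 -3.20000e-02  8.34100e+01] [ 0.6  -0.58  0.  ] op 46.0 qd 0.82
```

View pics/w8c.png

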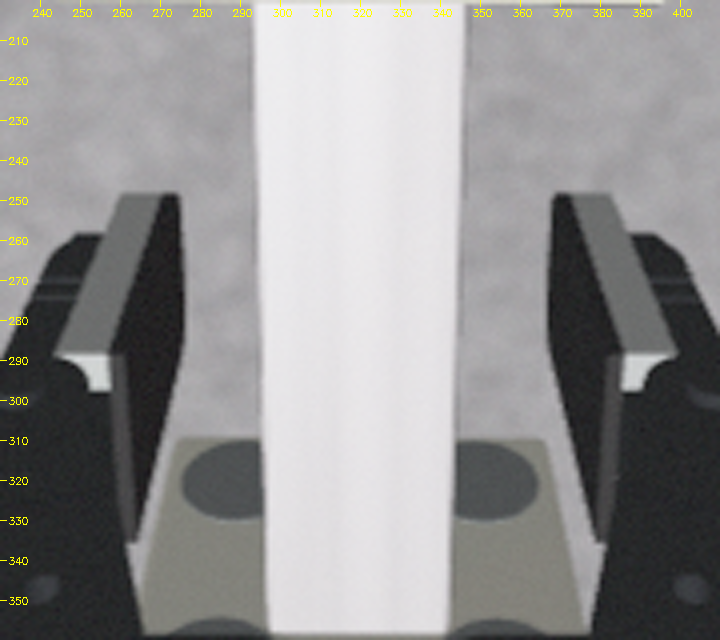

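Call:
servo_tool:
  steps:
    - {"offset": [0,0.002,-0.04],"jaw": 46,"angular": [0,0,0]}
    - {"offset": [0,0.002,-0.075],"jaw": 46,"angular": [0,0,0]}
    - {"offset": [0,0.002,-0.075],"jaw": 46,"angular": [0,0,0]}
    - {"offset": [0,0.002,-0.075],"jaw": 46,"angular": [0,0,0]}

```text
clock: 7.75
ee_pos: [625.0, -201.3, -31.9]
eef_rot: [-179.9, -0.0, 83.4]
contact_force: [0.3, -0.0, 0.3]
opening: 46.0
```

Call:
servo_tool:
  steps:
    - {"offset": [0,0,0],"jaw": 30,"angular": [0,0,0]}
    - {"offset": [0,0,0],"jaw": 24,"angular": [0,0,0]}
    - {"offset": [0,0,0],"jaw": 15,"angular": [0,0,0]}
    - {"offset": [0,0,0],"jaw": 10,"angular": [0,0,0]}
    - {"offset": [0,0,0],"jaw": 10,"angular": [0,0,0]}
    - {"offset": [0,0,0],"jaw": 10,"angular": [0,0,0]}
  force: 80

```text
clock: 8.25
ee_pos: [625.4, -201.6, -30.9]
eef_rot: [180.0, 0.0, 83.4]
contact_force: [-1.9, -0.3, 3.6]
opening: 21.5
```

```bash
python3 -c "
from wr import *
p=wsnap('w9')"
```

```text
8.25 [ 625.41 -201.58  -30.93] [1.79994e+02 8.00000e-03 8.34140e+01] [-1.93 -0.31  3.55] op 21.5 qd 0.11
```

View pics/w9.png

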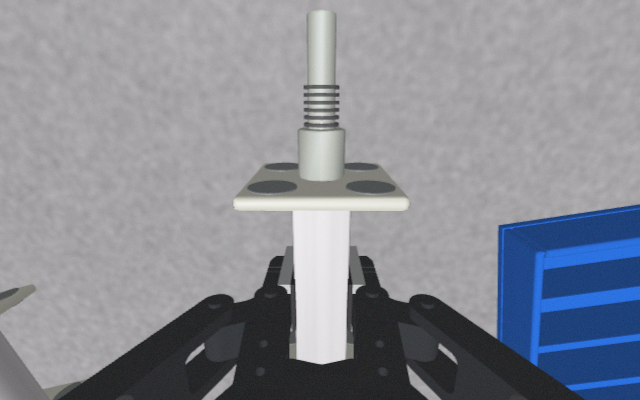

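Gripped: the opening is 21.5 mm, which matches the bar. Lifting.

Call:
servo_tool:
  steps:
    - {"offset": [0,0,0.05],"jaw": 10,"angular": [0,0,0]}
    - {"offset": [0,0,0.15],"jaw": 10,"angular": [0,0,0]}
    - {"offset": [0,0,0.3],"jaw": 10,"angular": [0,0,0]}
    - {"offset": [0,0,0.45],"jaw": 10,"angular": [0,0,0]}
    - {"offset": [0,0,0.6],"jaw": 10,"angular": [0,0,0]}
    - {"offset": [0,0,0.75],"jaw": 10,"angular": [0,0,0]}
    - {"offset": [0,0,0.9],"jaw": 10,"angular": [0,0,0]}
    - {"offset": [0,0,1],"jaw": 10,"angular": [0,0,0]}
    - {"offset": [0,0,1],"jaw": 10,"angular": [0,0,0]}
    - {"offset": [0,0,1],"jaw": 10,"angular": [0,0,0]}
  force: 100

```text
clock: 9.13
ee_pos: [625.9, -201.7, 120.1]
eef_rot: [179.9, 0.1, 83.4]
contact_force: [-0.7, -0.3, -2.8]
opening: 20.8
```

```bash
python3 -c "
from wr import *
p=wsnap('w10')"
```

```text
9.1333 [ 625.92 -201.66  120.09] [1.7986e+02 5.1000e-02 8.3418e+01] [-0.74 -0.34 -2.83] op 20.8 qd 2.31
```

View pics/w10.png

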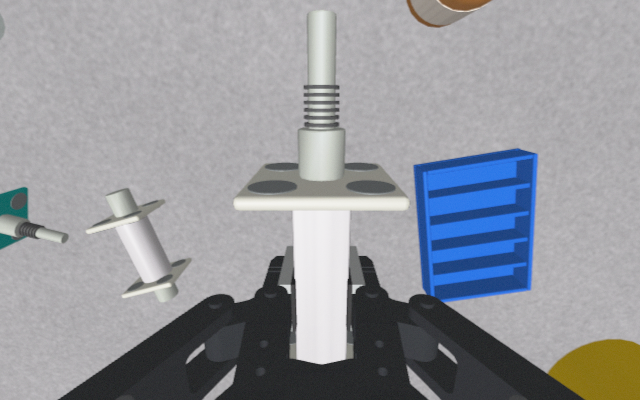

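The rotor is held, unchanged in the hand, and weighs about 2.5 N. Next, carry it to the stand.

Call:
servo_tool:
  steps:
    - {"offset": [-0.03,0.08,0],"jaw": 10,"angular": [0,0,0.01]}
    - {"offset": [-0.07,0.22,0],"jaw": 10,"angular": [0,0,0.02]}
    - {"offset": [-0.11,0.4,0],"jaw": 10,"angular": [0,0,0.03]}
    - {"offset": [-0.16,0.6,0],"jaw": 10,"angular": [0,0,0.04]}
    - {"offset": [-0.21,0.8,0],"jaw": 10,"angular": [0,0,0.06]}
    - {"offset": [-0.26,1,0],"jaw": 10,"angular": [0,0,0.067]}

```text
clock: 9.68
ee_pos: [583.9, -49.1, 116.9]
eef_rot: [-179.8, -0.1, 89.2]
contact_force: [0.6, 0.7, -2.6]
opening: 20.6
```

Call:
servo_tool:
  steps:
    - {"offset": [-0.05,0.2,0],"jaw": 10,"angular": [0,0,0]}
    - {"offset": [-0.1,0.4,0],"jaw": 10,"angular": [0,0,0]}
    - {"offset": [-0.15,0.6,0],"jaw": 10,"angular": [0,0,0]}
    - {"offset": [-0.2,0.8,0],"jaw": 10,"angular": [0,0,0]}
    - {"offset": [-0.23,0.9,0],"jaw": 10,"angular": [0,0,0]}
    - {"offset": [-0.25,1,0],"jaw": 10,"angular": [0,0,0]}
    - {"offset": [-0.25,1,0],"jaw": 10,"angular": [0,0,0]}
    - {"offset": [-0.25,1,0],"jaw": 10,"angular": [0,0,0]}

```text
clock: 10.35
ee_pos: [547.0, 99.7, 117.5]
eef_rot: [-179.8, 0.0, 89.3]
contact_force: [0.4, -0.4, -2.8]
opening: 21.1
```

Call:
servo_tool:
  steps:
    - {"offset": [-0.03,0.1,0],"jaw": 10,"angular": [0,0,0]}
    - {"offset": [-0.07,0.25,0],"jaw": 10,"angular": [0,0,0]}
    - {"offset": [-0.12,0.38,-0.03],"jaw": 10,"angular": [0,0,0]}
    - {"offset": [-0.145,0.47,-0.06],"jaw": 10,"angular": [0,0,0]}
    - {"offset": [-0.145,0.5,-0.1],"jaw": 10,"angular": [0,0,0]}
    - {"offset": [-0.145,0.5,-0.13],"jaw": 10,"angular": [0,0,0]}
    - {"offset": [-0.145,0.5,-0.13],"jaw": 10,"angular": [0,0,0]}
    - {"offset": [-0.145,0.5,-0.13],"jaw": 10,"angular": [0,0,0]}

```text
clock: 11.02
ee_pos: [527.4, 172.3, 98.6]
eef_rot: [-180.0, 0.0, 89.1]
contact_force: [0.4, -0.3, -3.0]
opening: 20.7
```

```bash
python3 -c "
from wr import *
p=wsnap('w11')
q=snapshot('scene');pickle.dump(q,open('s11.pkl','wb'));crop(q,330,90,450,210,6,'pics/s11.png',10)
q=snapshot('top');pickle.dump(q,open('t11.pkl','wb'));crop(q,190,160,310,240,6,'pics/t11.png',10)
"
```

```text
11.0167 [527.4  172.32  98.63] [-1.79953e+02  3.10000e-02  8.91100e+01] [ 0.45 -0.27 -2.97] op 20.7 qd 0.67
```

View pics/w11.png

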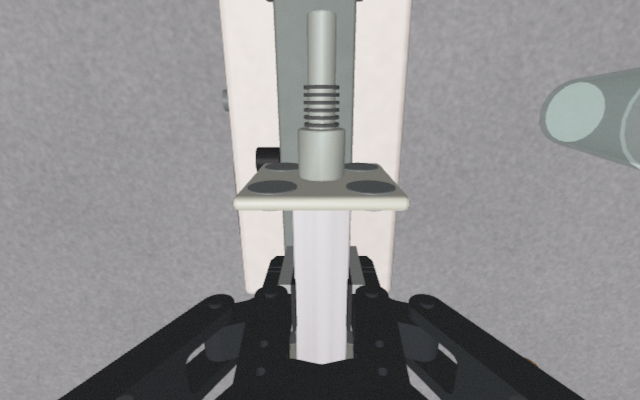

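View pics/s11.png

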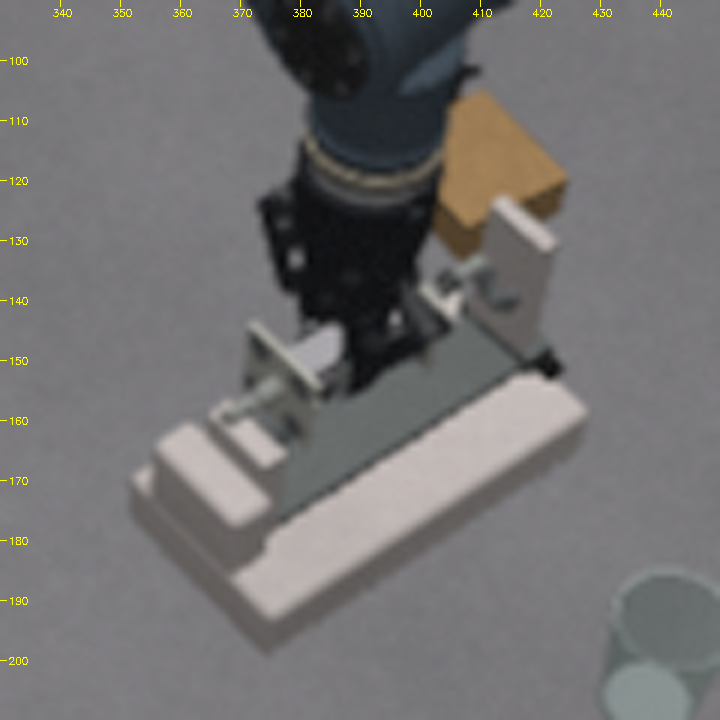

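Call:
servo_tool:
  steps:
    - {"offset": [-0.006,0.03,-0.03],"jaw": 10,"angular": [0,0,0]}
    - {"offset": [-0.012,0.08,-0.07],"jaw": 10,"angular": [0,0,0]}
    - {"offset": [-0.012,0.12,-0.11],"jaw": 10,"angular": [0,0,0]}
    - {"offset": [-0.012,0.13,-0.115],"jaw": 10,"angular": [0,0,0]}
    - {"offset": [-0.012,0.13,-0.115],"jaw": 10,"angular": [0,0,0]}
    - {"offset": [-0.012,0.13,-0.115],"jaw": 10,"angular": [0,0,0]}

```text
clock: 11.67
ee_pos: [524.9, 193.3, 81.5]
eef_rot: [-179.9, 0.0, 89.2]
contact_force: [0.2, -0.5, -3.2]
opening: 20.6
```

```bash
python3 -c "
from wr import *
p=wsnap('w12')
crop(p,220,0,420,140,4,'pics/w12c.png',10)
"
```

```text
11.6667 [524.88 193.31  81.46] [-1.79939e+02  8.00000e-03  8.92070e+01] [ 0.2  -0.46 -3.17] op 20.6 qd 0.39
```

View pics/w12c.png

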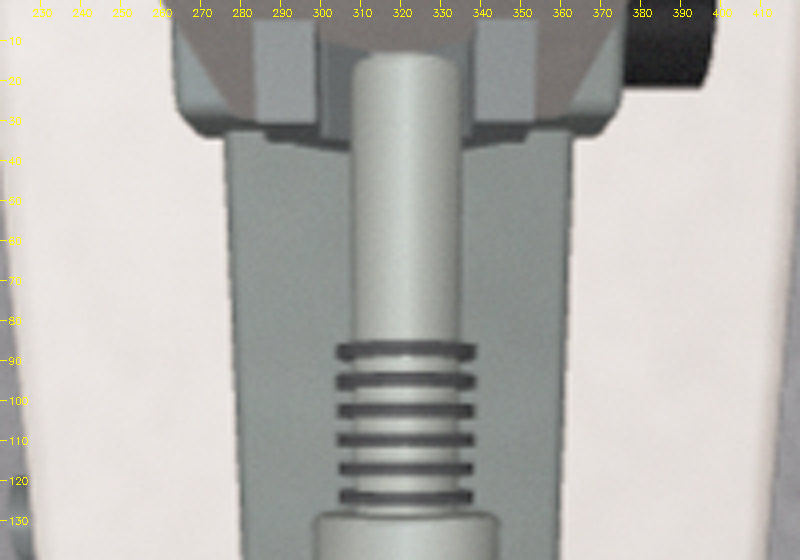

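```bash
python3 - <<'E'
from h import *
p=pickle.load(open("w2.pkl","rb"))
for h in (-4,0,4):
    a=onz(p,((319.7+342)/2,226.5),110+h);b=onz(p,(333.85,58),113+h);b2=onz(p,(336.2,44.5),160+h);print(h,a,b,b2,np.degrees(np.arctan2(-(b-a)[0],(b-a)[1])))
p=pickle.load(open("w12.pkl","rb"))
print(onz(p,(318.7,18),116),onz(p,(321.3,14),145))
# base edges from w12, w2
for r in (60,100,120):
  row=p["color"][r].astype(int);print(r,[i for i in range(200,440) if abs(row[i+1]-row[i-1]).sum()>60])
E
```

```text
-4 [524.74224505 131.52703483 106.        ] [527.06754419 303.66095551 109.        ] [527.12951178 308.18122685 156.        ] -0.7739423047137033
0 [524.62402034 133.21510555 110.        ] [526.919171   303.21502674 113.        ] [526.95471337 307.59244046 160.        ] -0.773497165205675
4 [524.50579562 134.90317626 114.        ] [526.7707978  302.76909797 117.        ] [526.77991496 307.00365407 164.        ] -0.7730407079077033
[526.28353835 303.29346889 116.        ] [527.29488706 298.20717869 145.        ]
60 [220, 221, 222, 275, 276, 277, 309, 335, 360, 361, 362, 363, 416, 417, 418]
100 [224, 225, 226, 277, 278, 279, 280, 358, 360, 361, 362, 413, 414]
120 [222, 223, 226, 227, 228, 278, 279, 280, 281, 334, 335, 358, 359, 360, 361, 411, 412, 413]
```

Call:
servo_tool:
  steps:
    - {"offset": [-0.003,0.02,0],"jaw": 10,"angular": [0,0,0]}
    - {"offset": [-0.006,0.04,0],"jaw": 10,"angular": [0,0,0]}
    - {"offset": [-0.006,0.06,0],"jaw": 10,"angular": [0,0,0]}
    - {"offset": [-0.006,0.075,0],"jaw": 10,"angular": [0,0,0]}
    - {"offset": [-0.006,0.09,0],"jaw": 10,"angular": [0,0,0]}
    - {"offset": [-0.006,0.095,0],"jaw": 10,"angular": [0,0,0]}
    - {"offset": [-0.006,0.095,0],"jaw": 10,"angular": [0,0,0]}

```text
clock: 12.3
ee_pos: [524.5, 206.9, 81.9]
eef_rot: [-180.0, 0.0, 89.2]
contact_force: [1.3, -3.8, -2.8]
opening: 21.0
```

```bash
python3 -c "
from wr import *
p=wsnap('w13')
crop(p,220,0,420,140,4,'pics/w13c.png',10)
"
```

```text
12.3 [524.48 206.88  81.93] [-1.79998e+02  4.60000e-02  8.91910e+01] [ 1.32 -3.78 -2.85] op 21.0 qd 0.24
```

View pics/w13c.png

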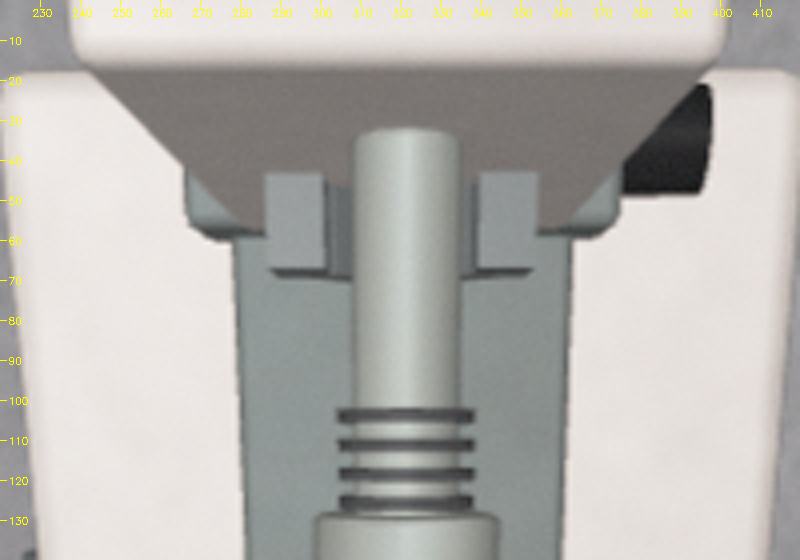

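```bash
python3 - <<'E'
from h import *
p=pickle.load(open("w12.pkl","rb"));q=pickle.load(open("w13.pkl","rb"))
# top of plunger tip edge z=axis+5
a=onz(p,(321.3,13.2),81.5+59+5);b=onz(q,(321.3,32),81.9+59+5)
print(a-[524.88,193.31,0],b-[524.48,206.88,0],b[1])
print(onz(q,(320,17),110+50),onz(q,(320,43.5),116))
E
```

```text
[  2.41679296 105.01346043 145.5       ] [  2.30509879  99.60511315 145.9       ] 306.4851131455298
[526.42616688 307.80749243 160.        ] [526.26665321 307.51335534 116.        ]
```

Call:
servo_tool:
  steps:
    - {"offset": [-0.001,0.015,0],"jaw": 10,"angular": [0,0,0]}
    - {"offset": [-0.002,0.03,0],"jaw": 10,"angular": [0,0,0]}
    - {"offset": [-0.002,0.045,0],"jaw": 10,"angular": [0,0,0]}
    - {"offset": [-0.002,0.06,0],"jaw": 10,"angular": [0,0,0]}
    - {"offset": [-0.002,0.075,0],"jaw": 10,"angular": [0,0,0]}
    - {"offset": [-0.002,0.092,0],"jaw": 10,"angular": [0,0,0]}
    - {"offset": [-0.002,0.092,0],"jaw": 10,"angular": [0,0,0]}
    - {"offset": [-0.002,0.092,0],"jaw": 10,"angular": [0,0,0]}

```text
clock: 13.02
ee_pos: [524.5, 219.7, 81.8]
eef_rot: [180.0, 0.1, 89.2]
contact_force: [1.9, -7.6, -3.2]
opening: 20.8
```

```bash
python3 -c "
from wr import *
p=wsnap('w14')
crop(p,220,0,420,140,4,'pics/w14c.png',10)
"
```

```text
13.0167 [524.53 219.66  81.77] [1.79984e+02 1.28000e-01 8.91880e+01] [ 1.9  -7.64 -3.22] op 20.8 qd 0.16
```

View pics/w14c.png

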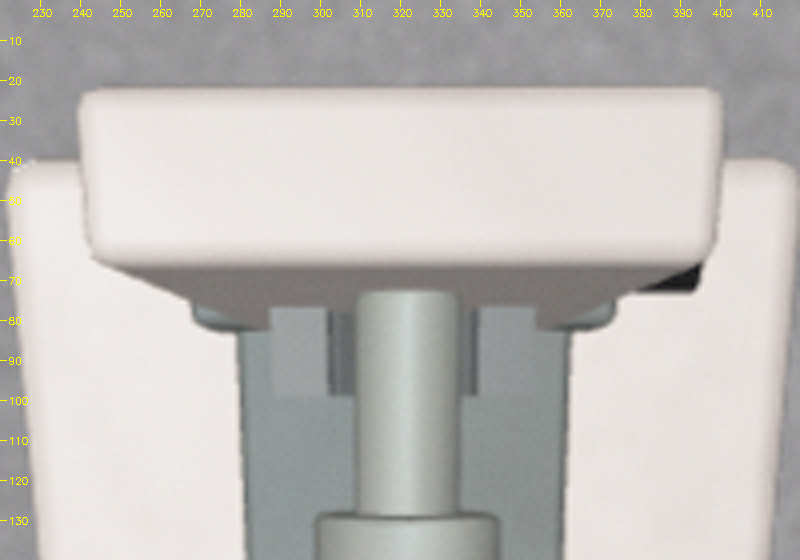

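Call:
servo_tool:
  steps:
    - {"offset": [-0.002,0.003,-0.02],"jaw": 10,"angular": [0,0,0]}
    - {"offset": [-0.002,0.003,-0.04],"jaw": 10,"angular": [0,0,0]}
    - {"offset": [-0.002,0.003,-0.06],"jaw": 10,"angular": [0,0,0]}
    - {"offset": [-0.002,0.003,-0.08],"jaw": 10,"angular": [0,0,0]}
    - {"offset": [-0.002,0.003,-0.1],"jaw": 10,"angular": [0,0,0]}
    - {"offset": [-0.002,0.003,-0.1],"jaw": 10,"angular": [0,0,0]}

```text
clock: 13.57
ee_pos: [524.6, 220.5, 67.4]
eef_rot: [179.9, 0.1, 89.1]
contact_force: [0.5, -7.3, 1.9]
opening: 20.6
```

```bash
python3 -c "
from wr import *
p=wsnap('w15')
crop(p,220,0,420,140,4,'pics/w15c.png',10)
"
```

```text
13.5667 [524.62 220.47  67.41] [1.79929e+02 5.20000e-02 8.91450e+01] [ 0.46 -7.28  1.94] op 20.6 qd 0.47
```

View pics/w15c.png

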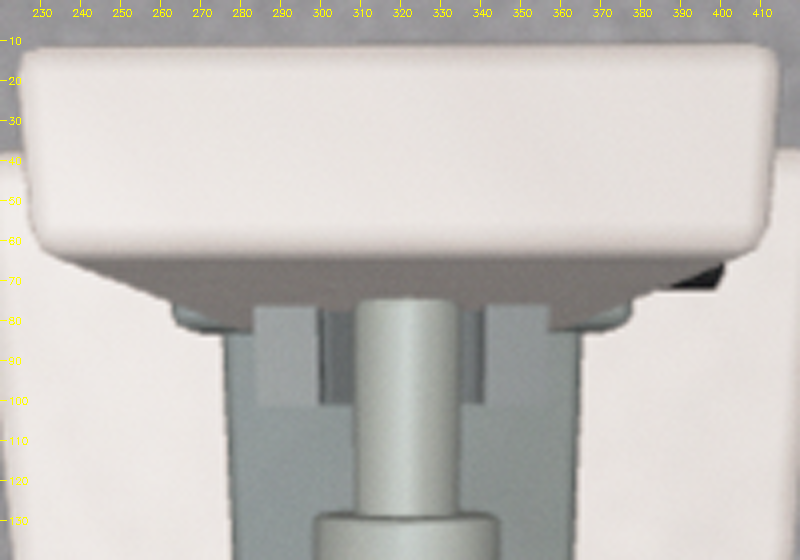

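```bash
python3 -c "
from wr import *
for i in range(3):
  s=get_state();print(s['contact_force'].round(2),s['ft_torque'].round(3),s['ee_pos'].round(2));snapshot('top')
"
```

```text
[ 0.83 -7.95  0.54] [-0.837 -0.037 -0.02 ] [524.6  220.45  67.55]
[ 0.04 -7.65  1.01] [-0.883 -0.053 -0.069] [524.63 220.41  67.6 ]
[ 0.59 -8.05  0.23] [-0.913 -0.056 -0.019] [524.62 220.41  67.6 ]
```

Call:
servo_tool:
  steps:
    - {"offset": [-0.002,0.005,-0.01],"jaw": 10,"angular": [0,0,0]}
    - {"offset": [-0.002,0.008,-0.02],"jaw": 10,"angular": [0,0,0]}
    - {"offset": [-0.002,0.008,-0.02],"jaw": 10,"angular": [0,0,0]}

```text
clock: 14.02
ee_pos: [524.5, 221.8, 64.8]
eef_rot: [179.9, 0.0, 89.2]
contact_force: [0.2, -8.3, 2.9]
opening: 21.2
```

```bash
cat > st.py <<'E'
from rig import *
for i in range(2):
  s=get_state();print(s['clock'],s['contact_force'].round(2),s['ft_torque'].round(3),s['ee_pos'].round(2),s['eef_rot'].round(2));snapshot('top')
E
python3 st.py
```

```text
14.0167 [ 0.18 -8.29  2.91] [-0.794 -0.068 -0.001] [524.54 221.75  64.76] [1.799e+02 5.000e-02 8.915e+01]
14.0667 [ 0.83 -8.09  2.66] [-0.761 -0.117 -0.034] [524.59 221.68  64.84] [1.799e+02 5.000e-02 8.915e+01]
```

Call:
servo_tool:
  steps:
    - {"offset": [-0.002,0,-0.01],"jaw": 10,"angular": [0,0,0]}
    - {"offset": [-0.002,0,-0.02],"jaw": 10,"angular": [0,0,0]}
    - {"offset": [-0.002,0,-0.03],"jaw": 10,"angular": [0,0,0]}
    - {"offset": [-0.002,0,-0.04],"jaw": 10,"angular": [0,0,0]}
    - {"offset": [-0.002,0,-0.04],"jaw": 10,"angular": [0,0,0]}

```text
clock: 14.53
ee_pos: [524.3, 221.7, 58.8]
eef_rot: [179.9, 0.0, 89.1]
contact_force: [0.1, -7.9, 3.4]
opening: 20.9
```

```bash
python3 st.py; python3 -c "
from wr import *
p=wsnap('w16')
crop(p,220,0,420,140,4,'pics/w16c.png',10)
q=snapshot('scene');pickle.dump(q,open('s16.pkl','wb'));crop(q,330,90,450,210,6,'pics/s16.png',10)
"
```

```text
14.5333 [ 0.11 -7.85  3.37] [-0.721 -0.017 -0.019] [524.31 221.67  58.79] [1.7989e+02 4.0000e-02 8.9140e+01]
14.5833 [ 0.17 -7.95  2.45] [-0.778 -0.023 -0.056] [524.29 221.69  58.84] [1.799e+02 5.000e-02 8.915e+01]
14.6333 [524.3  221.63  58.84] [1.79897e+02 4.90000e-02 8.91460e+01] [ 0.16 -7.48  2.5 ] op 20.5 qd 0.1
```

View pics/w16c.png

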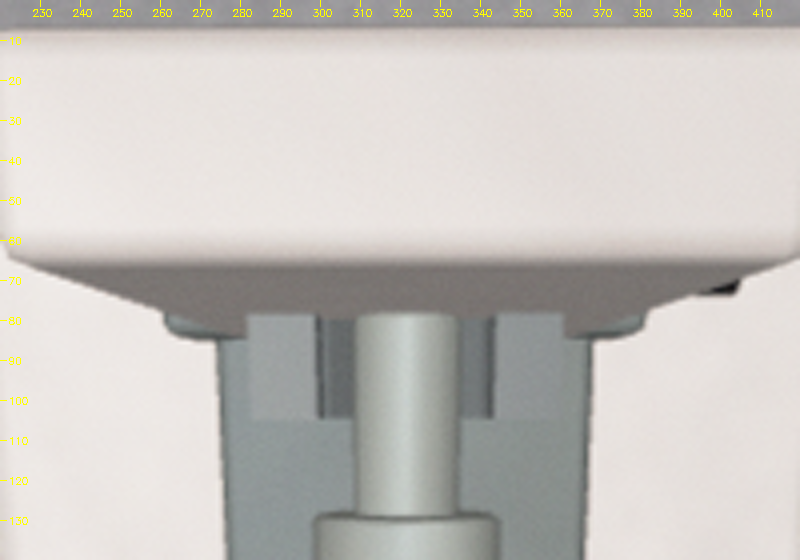

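View pics/s16.png

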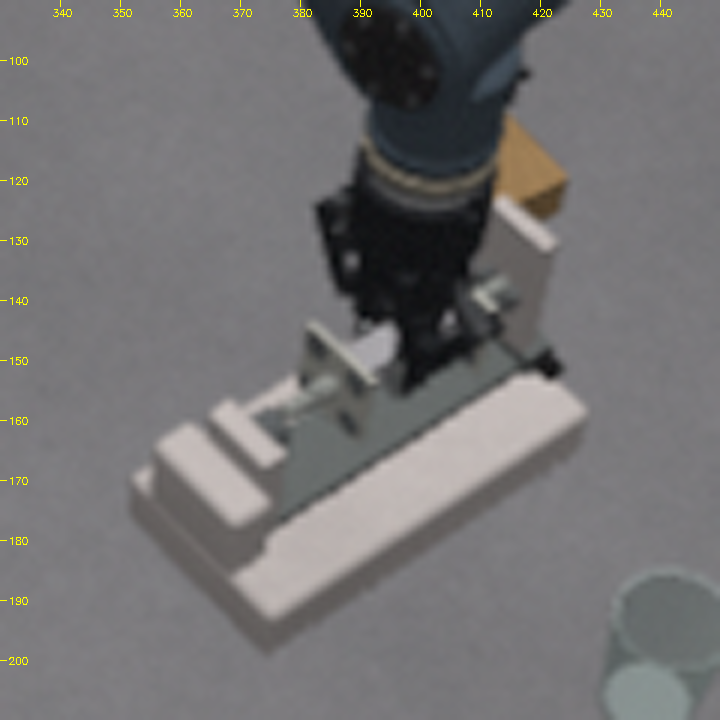

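Call:
servo_tool:
  steps:
    - {"offset": [0,0,-0.01],"jaw": 10,"angular": [0,0,0]}
    - {"offset": [0,0,-0.01],"jaw": 10,"angular": [0,0,0]}
    - {"offset": [0,0,-0.01],"jaw": 10,"angular": [0,0,0]}

```text
clock: 14.98
ee_pos: [524.3, 221.7, 57.4]
eef_rot: [179.9, 0.0, 89.2]
contact_force: [-0.2, -8.4, 2.8]
opening: 21.0
```

Call:
servo_tool:
  steps:
    - {"offset": [0,0,-0.01],"jaw": 10,"angular": [0,0,0]}
    - {"offset": [0,0,-0.01],"jaw": 10,"angular": [0,0,0]}
    - {"offset": [0,0,-0.01],"jaw": 10,"angular": [0,0,0]}

```text
clock: 15.23
ee_pos: [524.3, 221.7, 55.9]
eef_rot: [179.9, 0.0, 89.1]
contact_force: [0.6, -7.3, 2.1]
opening: 20.6
```

Still only wall friction. Next step.

Call:
servo_tool:
  steps:
    - {"offset": [0,0,-0.007],"jaw": 10,"angular": [0,0,0]}
    - {"offset": [0,0,-0.007],"jaw": 10,"angular": [0,0,0]}
    - {"offset": [0,0,-0.007],"jaw": 10,"angular": [0,0,0]}

```text
clock: 15.48
ee_pos: [524.3, 221.7, 55.0]
eef_rot: [179.9, 0.0, 89.1]
contact_force: [0.3, -8.3, 3.3]
opening: 20.6
```

```bash
python3 st.py
```

```text
15.4833 [ 0.3  -8.35  3.28] [-0.696 -0.002 -0.049] [524.33 221.74  54.95] [1.7989e+02 4.0000e-02 8.9150e+01]
15.5333 [-0.32 -8.2   2.96] [-0.741 -0.079 -0.04 ] [524.36 221.73  54.97] [1.7989e+02 4.0000e-02 8.9150e+01]
```

Call:
servo_tool:
  steps:
    - {"offset": [0,0,-0.007],"jaw": 10,"angular": [0,0,0]}
    - {"offset": [0,0,-0.007],"jaw": 10,"angular": [0,0,0]}
    - {"offset": [0,0,-0.007],"jaw": 10,"angular": [0,0,0]}

```text
clock: 15.83
ee_pos: [524.5, 221.9, 54.3]
eef_rot: [179.9, 0.0, 89.1]
contact_force: [-0.5, -7.6, 4.8]
opening: 20.6
```

```bash
python3 st.py
```

```text
15.8333 [-0.46 -7.57  4.8 ] [-0.536  0.049  0.056] [524.46 221.93  54.32] [1.7986e+02 1.0000e-02 8.9150e+01]
15.8833 [-1.72 -8.33  6.1 ] [-0.578  0.042  0.023] [524.44 221.95  54.35] [1.7986e+02 1.0000e-02 8.9150e+01]
```

Floor contact shows at TCP z≈54.5, with the torque change on the plunger side. That puts the seat axis near 115, so the yoke is about 5 mm high, which agrees with the picture. Next I raise about 1.4 mm to centre the rotor, then ease it towards the cup.

Call:
servo_tool:
  steps:
    - {"offset": [0,0,0.008],"jaw": 10,"angular": [0,0,0]}
    - {"offset": [0,0,0.014],"jaw": 10,"angular": [0,0,0]}
    - {"offset": [0,0,0.014],"jaw": 10,"angular": [0,0,0]}

```text
clock: 16.18
ee_pos: [524.2, 221.4, 55.7]
eef_rot: [179.9, 0.1, 89.2]
contact_force: [1.8, -8.8, -0.7]
opening: 20.7
```

```bash
python3 st.py
```

```text
16.1833 [ 1.8  -8.82 -0.75] [-1.004 -0.163 -0.097] [524.21 221.44  55.67] [1.799e+02 8.000e-02 8.916e+01]
16.2333 [ 1.49 -8.54 -0.61] [-0.985 -0.151 -0.149] [524.2  221.46  55.57] [1.7991e+02 7.0000e-02 8.9150e+01]
```

Call:
servo_tool:
  steps:
    - {"offset": [0,-0.01,0.002],"jaw": 10,"angular": [0,0,0]}
    - {"offset": [0,-0.02,0.002],"jaw": 10,"angular": [0,0,0]}
    - {"offset": [0,-0.03,0.002],"jaw": 10,"angular": [0,0,0]}
    - {"offset": [0,-0.036,0.002],"jaw": 10,"angular": [0,0,0]}
    - {"offset": [0,-0.042,0.002],"jaw": 10,"angular": [0,0,0]}
    - {"offset": [0,-0.042,0.002],"jaw": 10,"angular": [0,0,0]}

```text
clock: 16.78
ee_pos: [524.2, 217.6, 55.8]
eef_rot: [179.9, -0.1, 89.1]
contact_force: [1.2, 1.2, 0.3]
opening: 21.0
```

```bash
python3 st.py
```

```text
16.7833 [1.18 1.23 0.33] [ 0.315 -0.194 -0.094] [524.21 217.63  55.76] [ 1.7987e+02 -1.3000e-01  8.9120e+01]
16.8333 [ 1.65  2.41 -0.19] [ 0.431 -0.26  -0.026] [524.2  217.6   55.75] [ 1.7987e+02 -1.1000e-01  8.9130e+01]
```

Blocked at the mouth: Fy went from -8 to +2 with the pin tip just at the cup face. I'll back off a little and check how the rotor lies in the hand and how the yaw compares with the cup.

Call:
servo_tool:
  steps:
    - {"offset": [0,0.008,0],"jaw": 10,"angular": [0,0,0]}
    - {"offset": [0,0.016,0],"jaw": 10,"angular": [0,0,0]}
    - {"offset": [0,0.016,0],"jaw": 10,"angular": [0,0,0]}

```text
clock: 17.13
ee_pos: [524.1, 217.6, 55.5]
eef_rot: [179.9, 0.1, 89.2]
contact_force: [2.4, -6.2, 1.5]
opening: 20.7
```

```bash
python3 st.py; python3 -c "
from wr import *
p=wsnap('w17')
crop(p,260,0,390,110,6,'pics/w17c.png',10)
crop(p,260,200,390,375,3.4,'pics/w17d.png',10)
for q in ['scene']:
  q=snapshot(q);pickle.dump(q,open('s17.pkl','wb'));crop(q,355,130,425,185,11,'pics/s17.png',5)
t=snapshot('top');crop(t,200,170,280,230,9,'pics/t17.png',5);pickle.dump(t,open('t17.pkl','wb'))
"
```

```text
17.1333 [ 2.38 -6.19  1.53] [-0.517 -0.348 -0.158] [524.05 217.61  55.54] [1.7992e+02 1.2000e-01 8.9200e+01]
17.1833 [ 2.25 -5.85  0.8 ] [-0.463 -0.326 -0.135] [524.06 217.62  55.53] [1.7993e+02 1.1000e-01 8.9190e+01]
17.2333 [524.07 217.62  55.56] [1.79926e+02 9.90000e-02 8.91880e+01] [ 2.2  -4.52  1.09] op 20.6 qd 0.12
```

View pics/w17c.png

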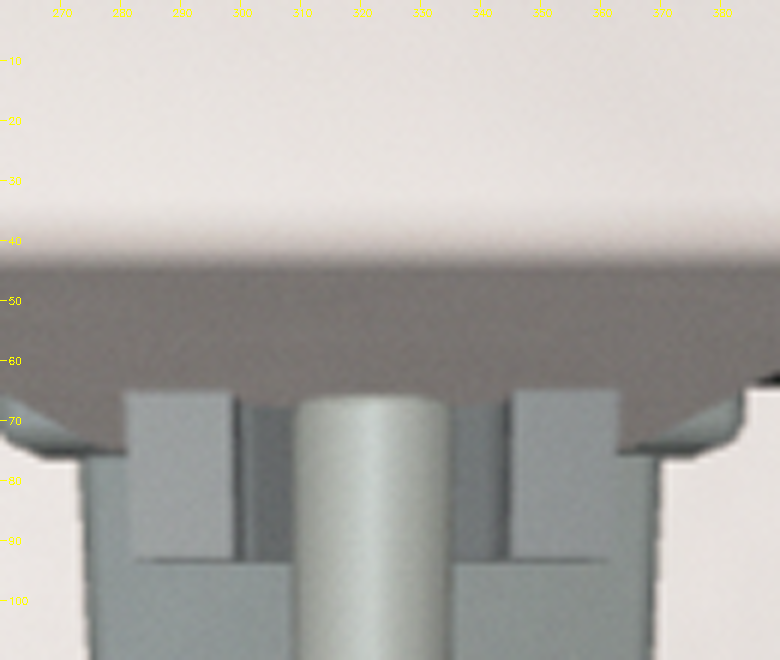

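View pics/w17d.png

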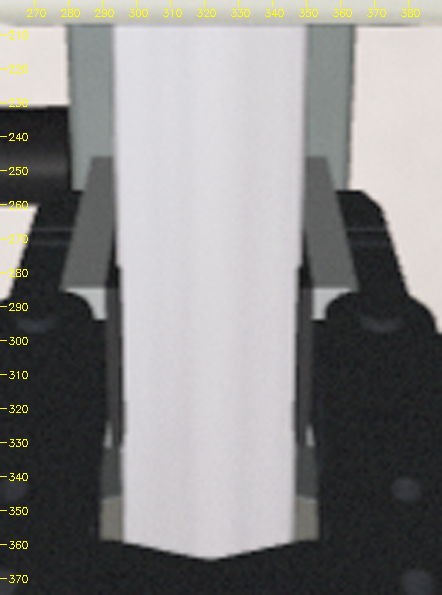

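View pics/s17.png

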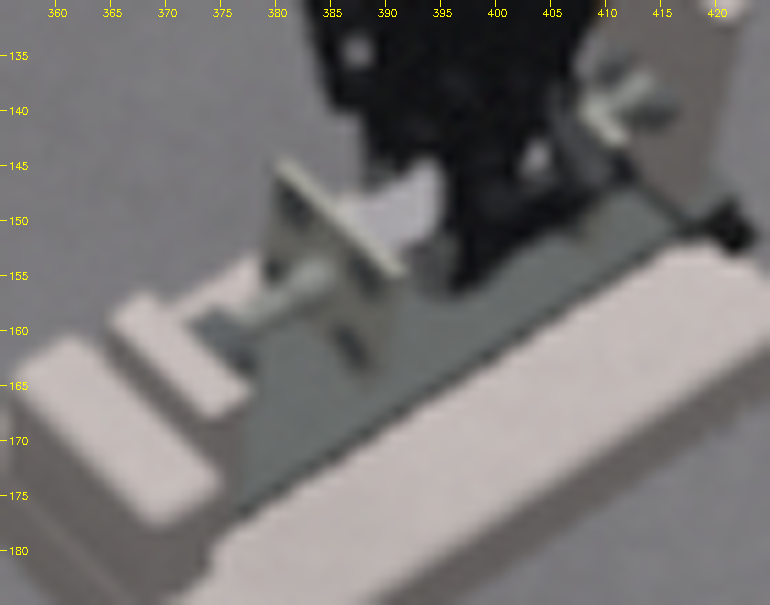

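View pics/t17.png

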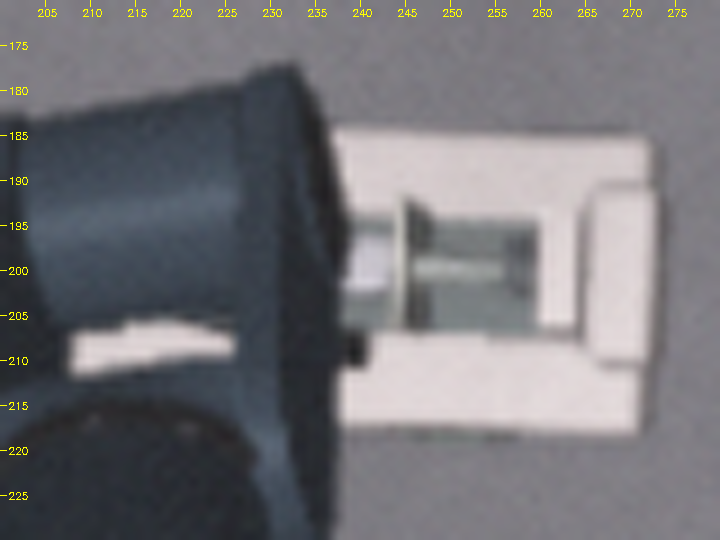

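```bash
python3 - <<'E'
from h import *
t=pickle.load(open("t17.pkl","rb"));t0=pickle.load(open("t0.pkl" if 0 else "top0.pkl","rb"))
g=lambda p:p["color"].astype(int).sum(2)
A=g(t);B=g(t0)
print("t17 rows188-212 cols 246..262");
for r in range(190,212): print(r,A[r,244:264])
print("t0")
for r in range(190,212): print(r,B[r,244:264])
print(proj(t,[[523.1,135,115],[523.1,150,115],[523.1,133.6,127.5],[523.1,133.6,115]]))
print(proj(t,[[525.1,135,115]]))
E
```

```text
t17 rows188-212 cols 246..262
190 [620 620 620 622 617 613 606 610 603 604 605 610 613 612 605 607 601 606
 609 616]
191 [578 564 602 614 618 614 617 610 611 604 610 607 610 615 606 609 607 601
 614 612]
192 [544 413 484 564 614 611 616 605 610 604 603 604 605 611 614 611 610 612
 615 608]
193 [541 299 319 421 567 601 596 595 596 592 593 591 591 586 599 611 645 628
 621 608]
194 [544 272 254 286 422 472 474 465 492 481 471 488 483 489 491 518 617 629
 633 619]
195 [537 272 246 232 336 379 389 381 387 393 386 390 383 381 377 410 594 625
 644 622]
196 [549 264 246 253 337 369 371 369 363 372 363 362 319 310 290 375 598 635
 642 627]
197 [575 317 257 268 335 339 354 361 368 364 370 357 295 276 263 358 609 640
 648 623]
198 [586 346 361 384 401 384 353 358 360 369 354 347 316 286 281 363 608 638
 652 624]
199 [572 387 492 508 514 492 505 477 452 443 438 411 338 326 319 402 619 643
 655 620]
200 [550 376 451 476 471 463 471 462 466 449 448 427 338 338 343 433 626 653
 655 619]
201 [536 320 338 353 385 391 378 401 406 399 371 353 316 310 328 422 627 642
 657 627]
202 [489 277 275 293 369 3
[... 2207 characters left out ...]
8 376 375 462 613 620
 630 580]
206 [418 412 386 374 379 404 404 401 415 398 371 376 384 380 383 422 494 480
 478 453]
207 [565 562 547 549 549 553 557 551 551 539 465 463 454 452 449 469 463 459
 434 437]
208 [610 616 614 611 614 607 609 613 616 599 572 574 566 571 575 576 578 580
 568 550]
209 [618 623 619 617 614 620 623 618 614 614 608 608 618 614 608 613 617 624
 621 618]
210 [623 621 624 627 616 617 625 625 620 615 617 611 625 622 616 611 617 621
 628 624]
211 [619 628 630 624 625 624 625 616 610 613 613 621 619 622 617 618 628 619
 633 633]
[[256.1457166  199.65979937]
 [252.12767185 199.5820569 ]
 [256.03491471 199.42331655]
 [256.52079124 199.66705644]]
[[256.16167974 199.12424075]]
```

Call:
servo_tool:
  steps:
    - {"offset": [0.003,0.003,0.001],"jaw": 10,"angular": [0,0,0.0032]}
    - {"offset": [0.003,0.003,0.001],"jaw": 10,"angular": [0,0,0.0032]}
    - {"offset": [0.003,-0.004,0.001],"jaw": 10,"angular": [0,0,0.0032]}
    - {"offset": [0.003,-0.01,0.001],"jaw": 10,"angular": [0,0,0.0032]}
    - {"offset": [0.003,-0.014,0.001],"jaw": 10,"angular": [0,0,0.0032]}
    - {"offset": [0.003,-0.014,0.001],"jaw": 10,"angular": [0,0,0.0032]}

```text
clock: 17.88
ee_pos: [524.5, 217.5, 55.7]
eef_rot: [179.9, -0.1, 89.4]
contact_force: [2.7, 1.7, 0.7]
opening: 20.8
```

```bash
python3 st.py
```

```text
17.8833 [2.65 1.72 0.71] [ 0.492 -0.421 -0.15 ] [524.48 217.54  55.65] [ 1.799e+02 -8.000e-02  8.942e+01]
17.9333 [2.17 2.95 0.52] [ 0.57  -0.488 -0.115] [524.47 217.54  55.62] [ 1.799e+02 -7.000e-02  8.942e+01]
```

```bash
python3 -c "
from wr import *
wsnap('w18')"; python3 - <<'E'
from h import *
P={k:pickle.load(open(k+".pkl","rb"))["color"] for k in ["w9","w10","w11","w12","w13","w14","w15","w16","w17","w18"]}
a=cv2.cvtColor(P["w10"],cv2.COLOR_RGB2GRAY).astype(np.float32)
m=np.zeros(a.shape,np.uint8);m[133:206,252:392]=0
cv2.fillPoly(m,[np.array([(303,134),(341,134),(346,172),(370,172),(396,204),(246,204),(272,172),(298,172)])],255)
for k in P:
    b=cv2.cvtColor(P[k],cv2.COLOR_RGB2GRAY).astype(np.float32)
    W=np.eye(2,3,dtype=np.float32)
    c,W=cv2.findTransformECC(a,b,W,cv2.MOTION_AFFINE,(3,200,1e-7),m,3)
    pt=lambda u,v:(W@np.array([u,v,1]))-[u,v]
    print(k,round(c,4),"face mid",pt(321,190).round(2),"L",pt(250,200).round(2),"R",pt(392,200).round(2),"sleeve",pt(321,140).round(2))
E
```

```text
17.9833 [524.47 217.5   55.65] [ 1.79897e+02 -6.50000e-02  8.94290e+01] [2.43 4.13 0.38] op 20.8 qd 0.14
w9 0.999 face mid [-0.12  0.09] L [-0.78  0.03] R [0.57 0.13] sleeve [-0.21  0.18]
w10 1.0 face mid [-0. -0.] L [-0. -0.] R [-0. -0.] sleeve [-0. -0.]
w11 0.9964 face mid [ 0.24 -0.01] L [ 0.25 -0.36] R [ 0.52 -0.25] sleeve [-0.46  1.45]
w12 0.9929 face mid [-0.1  -3.28] L [ 2.76 -4.24] R [-2.83 -4.6 ] sleeve [-0.42  2.43]
w13 0.9897 face mid [-0.32 -3.17] L [ 1.73 -4.23] R [-2.07 -4.48] sleeve [-1.07  2.78]
w14 0.9938 face mid [ 0.19 -3.24] L [ 1.53 -4.5 ] R [-0.75 -4.49] sleeve [-0.84  3.03]
w15 0.9951 face mid [ 0.1  -2.53] L [ 1.57 -3.11] R [-1.2  -3.16] sleeve [-0.32  0.5 ]
w16 0.9948 face mid [-0.26 -2.48] L [ 1.08 -3.17] R [-1.81 -3.07] sleeve [0.29 0.73]
w17 0.9952 face mid [ 0.42 -2.72] L [ 2.35 -3.77] R [-1.26 -3.28] sleeve [-0.2   1.34]
w18 0.9941 face mid [ 0.21 -3.19] L [ 1.85 -3.81] R [-1.16 -3.73] sleeve [-0.47 -0.32]
```

```bash
python3 - <<'E'
from h import *
L=[]
for k in ["w10","w12","w16","w18"]:
    c=pickle.load(open(k+".pkl","rb"))["color"][120:225,225:325,::-1]
    c=cv2.resize(c,None,fx=1.9,fy=5,interpolation=cv2.INTER_LINEAR)
    for v in range(120,225,10): cv2.line(c,(0,(v-120)*5),(4,(v-120)*5),(0,0,255),1);
    cv2.putText(c,k,(10,20),0,.5,(0,0,255),1);L.append(c)
cv2.imwrite("pics/cmp.png",np.hstack(L))
for k in ["w10","w12","w13","w14","w15","w16","w17","w18"]:
    g=pickle.load(open(k+".pkl","rb"))["color"].astype(int).sum(2)
    print(k,"col 310:",[ (r) for r in range(120,215) if abs(g[r+1,310]-g[r-1,310])>60],"row 205", g[198:214,310], g[203,228:242],g[203,400:414])
E
```

```text
w10 col 310: [120, 122, 123, 125, 126, 127, 128, 129, 130, 131, 179, 180, 181, 195, 196, 197, 198, 199, 210] row 205 [611 658 687 709 718 720 721 714 697 685 666 658 673 720 718 717] [533 535 533 527 505 596 683 696 712 724 727 727 728 727] [707 704 706 705 705 700 682 658 630 546 475 501 502 506]
w12 col 310: [122, 123, 125, 126, 128, 129, 130, 178, 179, 191, 192, 193, 194, 195, 206, 207] row 205 [659 664 659 640 622 599 578 550 565 672 672 667 670 671 666 666] [460 462 453 447 451 422 399 512 581 582 593 598 609 601] [597 606 601 601 574 545 512 464 444 440 440 439 434 433]
w13 col 310: [120, 121, 123, 124, 126, 127, 129, 130, 178, 179, 191, 192, 193, 194, 195, 206, 207] row 205 [660 664 659 643 624 607 589 561 570 669 672 673 672 670 669 671] [440 433 440 438 442 450 452 500 560 585 591 605 604 604] [606 608 609 603 581 549 511 468 446 450 451 459 449 447]
w14 col 310: [128, 129, 130, 178, 179, 191, 192, 193, 194, 195, 206, 207] row 205 [662 667 660 642 624 603 582 552 571 672 673 675 674 675 673 668] [462 465 465 463 458 468 460 482 540 586 590 599 599 604] [605 604 609 606 587 5
[... 426 characters left out ...]
 603 574 555 561 668 666 669 663 667 669] [638 656 673 684 688 689 663 618 593 600 616 622 627 627] [624 620 620 624 608 576 548 548 619 665 661 654 634 607]
w17 col 310: [127, 128, 129, 130, 178, 179, 192, 193, 194, 195, 196, 207, 208] row 205 [651 662 657 646 635 616 585 578 572 594 663 666 663 666 668 662] [651 664 675 686 683 683 687 662 606 584 596 616 611 613] [616 616 617 613 604 579 545 538 613 662 663 657 658 649]
w18 col 310: [127, 128, 129, 130, 178, 179, 191, 192, 193, 194, 195, 196, 206, 207] row 205 [656 659 659 642 621 598 577 557 556 667 666 663 663 665 666 667] [657 670 679 682 683 682 683 663 612 572 582 600 592 594] [599 600 605 603 582 557 533 555 632 664 660 661 653 635]
```

View pics/cmp.png

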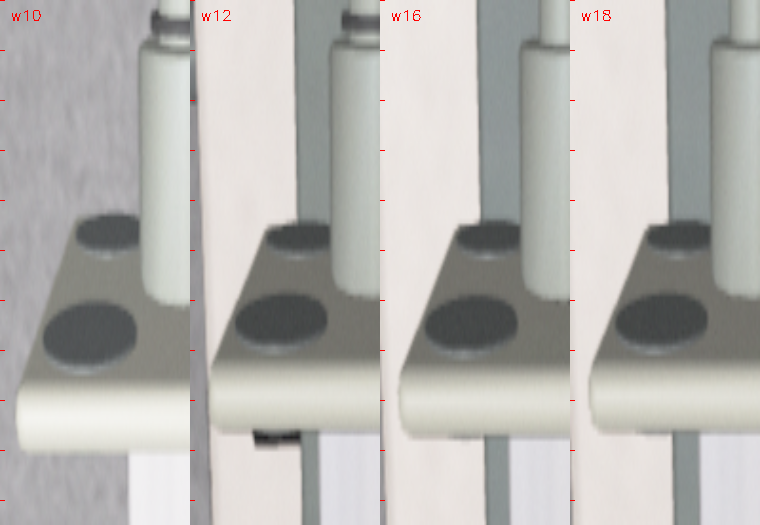

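```bash
python3 - <<'E'
from h import *
p=pickle.load(open("w9.pkl","rb"));H=p["hand_eye"];K=p["intrinsics"];Hi=np.linalg.inv(H)
def v(y,z,dl,c=0):
    # rotor local y (toward tool +x), z up; axis at 59 behind TCP ; pitch dl>0: spring end up ; c = z shift of the axis
    yy=y*np.cos(dl)-z*np.sin(dl); zz=y*np.sin(dl)+z*np.cos(dl)+c
    X=np.array([yy+.8,0,-(59+zz),1]);q=K@(Hi@X)[:3];return q[1]/q[2]
for dl in np.radians([0,-.5,-1,-1.5,-2,-3]):
    print(round(np.degrees(dl),1),"top inner",round(v(42.5,28,dl),1),"top outer",round(v(47.5,28,dl),1),"bottom outer",round(v(47.5,-28,dl),1),"sleeve end top",round(v(66,9,dl),1),"sleeve base",round(v(47.5,9,dl),1))
E
```

```text
0.0 top inner 216.7 top outer 201.7 bottom outer 165.0 sleeve end top 134.5 sleeve base 185.5
-0.5 top inner 215.6 top outer 200.5 bottom outer 165.3 sleeve end top 134.1 sleeve base 185.0
-1.0 top inner 214.4 top outer 199.4 bottom outer 165.7 sleeve end top 133.7 sleeve base 184.5
-1.5 top inner 213.3 top outer 198.3 bottom outer 166.0 sleeve end top 133.4 sleeve base 184.0
-2.0 top inner 212.2 top outer 197.2 bottom outer 166.4 sleeve end top 133.0 sleeve base 183.5
-3.0 top inner 210.1 top outer 195.0 bottom outer 167.1 sleeve end top 132.4 sleeve base 182.6
```

Comparing the pictures, the rotor has turned in the grip: the plate's lower edge moved from v≈210 to 206.5. The spring end hangs about 1.6° low and the pin is about 4 mm too high, which explains the block. The half-cup contact then gives a seat axis of about 113. I'll back off, tighten the grip, and tilt the tool to level the rotor.

Call:
servo_tool:
  steps:
    - {"offset": [0,0.02,0],"jaw": 10,"angular": [0,0,0]}
    - {"offset": [0,0.03,0],"jaw": 10,"angular": [0.005,0,0]}
    - {"offset": [0,0.035,-0.003],"jaw": 10,"angular": [0.01,0,0]}
    - {"offset": [0,0.04,-0.006],"jaw": 10,"angular": [0.015,0,0]}
    - {"offset": [0,0.042,-0.01],"jaw": 10,"angular": [0.019,0,0]}
    - {"offset": [0,0.042,-0.01],"jaw": 10,"angular": [0.019,0,0]}
    - {"offset": [0,0.042,-0.01],"jaw": 10,"angular": [0.019,0,0]}
  force: 120

```text
clock: 18.62
ee_pos: [522.9, 220.3, 53.6]
eef_rot: [-179.8, -1.4, 89.5]
contact_force: [2.1, -7.6, 1.1]
opening: 20.5
```

```bash
cat > pitch.py <<'E'
import sys
from wr import *
from scipy.optimize import brentq
k=sys.argv[1];p=wsnap(k)
s=get_state();print(s["ft_torque"].round(3))
g=p["color"].astype(int).sum(2)
H=p["hand_eye"];K=p["intrinsics"];Hi=np.linalg.inv(H)
def edge(col,lo,hi):
    x=g[:,col].astype(float);i=max(range(lo,hi),key=lambda r:x[r+1]-x[r-1])
    return i
for col in (296,306,336):
    print(col,"min before bar",int(np.argmin(g[200:214,col]))+200,"strip start",edge(col,186,202),g[188:212,col])
crop(p,225,0,420,140,4,f'pics/{k}c.png',10)
E
python3 pitch.py w19; python3 - <<'E'
from h import *
for k in ["w10","w12","w16","w18","w19"]:
    g=pickle.load(open(f"{k}.pkl","rb"))["color"].astype(int).sum(2)
    o=[]
    for c in (300,310,330,340):
        x=g[:,c].astype(float); d=x[1:]-x[:-1]
        # max rise 186..203 with centroid; bar edge
        r=np.arange(184,204);w=np.clip(d[184:204],0,None);o.append(round((w*(r+.5)).sum()/w.sum(),2))
    print(k,o)
E
```

```text
18.6167 [522.89 220.32  53.65] [-179.849   -1.394   89.496] [ 2.06 -7.57  1.12] op 20.5 qd 0.1
[-0.795 -0.331 -0.204]
296 min before bar 205 strip start 194 [332 336 336 341 370 426 495 556 597 636 659 666 668 657 634 612 589 573
 575 604 670 672 670 669]
306 min before bar 205 strip start 193 [337 335 328 342 358 422 501 559 600 632 653 663 666 654 630 612 588 575
 576 596 661 659 659 662]
336 min before bar 206 strip start 193 [336 335 332 340 358 418 507 564 600 632 643 662 662 650 637 620 594 571
 555 579 642 644 644 643]
w10 [np.float64(197.13), np.float64(197.17), np.float64(197.14), np.float64(196.98)]
w12 [np.float64(193.23), np.float64(193.31), np.float64(193.15), np.float64(193.06)]
w16 [np.float64(194.28), np.float64(194.12), np.float64(194.12), np.float64(193.95)]
w18 [np.float64(193.56), np.float64(193.44), np.float64(192.96), np.float64(193.47)]
w19 [np.float64(194.23), np.float64(194.0), np.float64(194.03), np.float64(193.93)]
```

View pics/w19c.png

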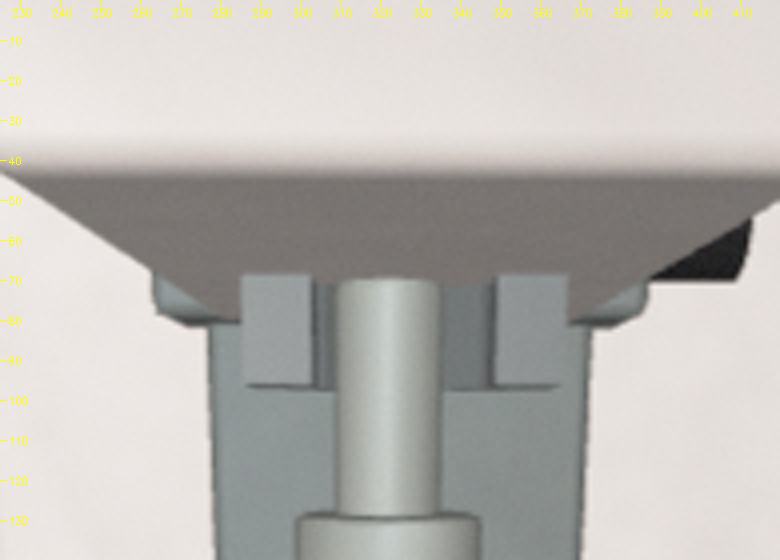

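Call:
servo_tool:
  steps:
    - {"offset": [0.004,0,0.001],"jaw": 10,"angular": [0,0,0]}
    - {"offset": [0.009,0,0.002],"jaw": 10,"angular": [0,0,0]}
    - {"offset": [0.009,0,0.002],"jaw": 10,"angular": [0,0,0]}

```text
clock: 18.92
ee_pos: [523.1, 220.2, 53.7]
eef_rot: [-179.7, -1.4, 89.5]
contact_force: [0.5, -7.5, 0.9]
opening: 20.4
```

```bash
cat > strip.py <<'E'
import sys
from h import *
for k in sys.argv[1:]:
    g=pickle.load(open(f"{k}.pkl","rb"))["color"].astype(int).sum(2)
    o=[]
    for c in (300,310,330,340):
        x=g[:,c].astype(float); d=x[1:]-x[:-1]
        r=np.arange(184,204);w=np.clip(d[184:204],0,None);o.append((w*(r+.5)).sum()/w.sum())
    print(k,"strip",np.mean(o).round(2),"delta deg",((np.mean(o)-197.1)/2.25).round(2))
E
python3 pitch.py w20|head -2; python3 strip.py w20
```

```text
18.9167 [523.11 220.22  53.69] [-179.718   -1.361   89.542] [ 0.49 -7.5   0.9 ] op 20.4 qd 0.22
[-0.76  -0.123 -0.117]
w20 strip 194.02 delta deg -1.37
```

View pics/w20c.png

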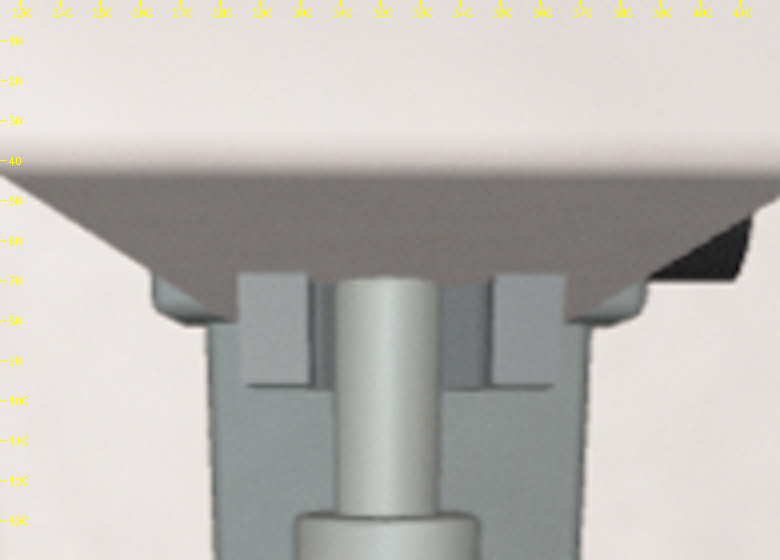

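Call:
servo_tool:
  steps:
    - {"offset": [0,0,0],"jaw": 10,"angular": [0,0,0]}
    - {"offset": [0,0,0],"jaw": 10,"angular": [0,0,0]}
    - {"offset": [0,0,0],"jaw": 10,"angular": [0,0,0]}
    - {"offset": [0,0,0],"jaw": 10,"angular": [0,0,0]}

```text
clock: 19.3
ee_pos: [523.1, 220.3, 53.7]
eef_rot: [-179.7, -1.4, 89.5]
contact_force: [0.6, -7.4, 1.6]
opening: 19.9
```

```bash
python3 st.py; python3 -c "
from rig import *
print(get_state()['joint_positions'].round(3))"
```

```text
19.3 [ 0.58 -7.44  1.64] [-0.745 -0.142 -0.129] [523.1  220.25  53.69] [-179.73   -1.36   89.54]
19.35 [ 1.78 -7.47  1.72] [-0.783 -0.153 -0.099] [523.1  220.27  53.69] [-179.73   -1.36   89.55]
[10.721 37.198 97.287  1.947 45.534  9.811]
```

Call:
servo_tool:
  steps:
    - {"offset": [0.005,0,0.001],"jaw": 10,"angular": [0,0,0]}
    - {"offset": [0.01,0,0.002],"jaw": 10,"angular": [0,0,0]}
    - {"offset": [0.01,0,0.002],"jaw": 10,"angular": [0,0,0]}
    - {"offset": [0.01,0,0.002],"jaw": 10,"angular": [0,0,0]}

```text
clock: 19.73
ee_pos: [523.3, 220.1, 53.7]
eef_rot: [-179.6, -1.3, 89.6]
contact_force: [-1.3, -7.5, 1.1]
opening: 20.3
```

```bash
python3 pitch.py w21|head -2; python3 strip.py w21
```

```text
19.7333 [523.27 220.08  53.7 ] [-179.573   -1.329   89.581] [-1.26 -7.53  1.12] op 20.3 qd 0.13
[-0.729  0.1    0.046]
w21 strip 193.89 delta deg -1.43
```

View pics/w21c.png

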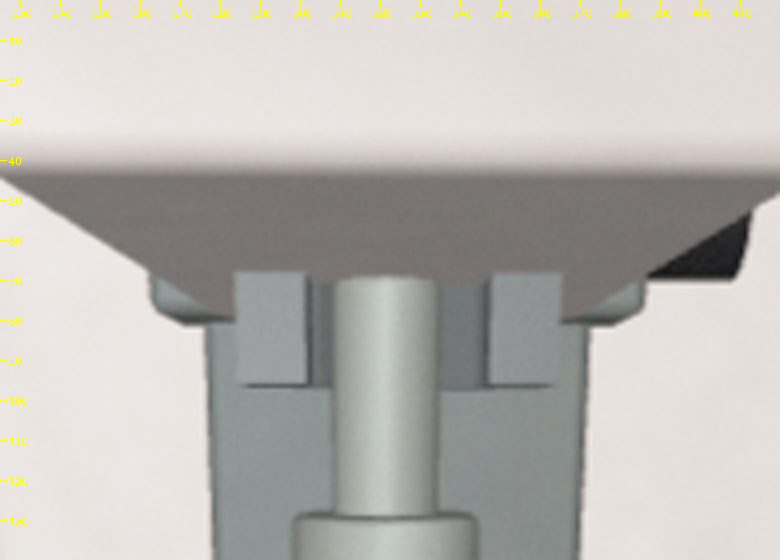

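Call:
servo_tool:
  steps:
    - {"offset": [0,-0.008,0.001],"jaw": 10,"angular": [0,0,0]}
    - {"offset": [0,-0.016,0.001],"jaw": 10,"angular": [0,0,0]}
    - {"offset": [0,-0.024,0.001],"jaw": 10,"angular": [0,0,0]}
    - {"offset": [0,-0.024,0.001],"jaw": 10,"angular": [0,0,0]}

```text
clock: 20.12
ee_pos: [523.2, 216.6, 53.8]
eef_rot: [-179.6, -1.3, 89.6]
contact_force: [-0.3, -6.3, 1.5]
opening: 20.4
```

```bash
python3 pitch.py w22|head -2; python3 strip.py w22
```

```text
20.1167 [523.25 216.59  53.79] [-179.574   -1.348   89.572] [-0.28 -6.31  1.5 ] op 20.4 qd 0.21
[-0.684  0.057  0.067]
w22 strip 193.86 delta deg -1.44
```

The pin has passed the mouth: it moved 3.5 mm with Fy equal to the spring force alone. Continuing in.

Call:
servo_tool:
  steps:
    - {"offset": [0,-0.01,0],"jaw": 10,"angular": [0,0,0]}
    - {"offset": [0,-0.02,0],"jaw": 10,"angular": [0,0,0]}
    - {"offset": [0,-0.03,0],"jaw": 10,"angular": [0,0,0]}
    - {"offset": [0,-0.03,0],"jaw": 10,"angular": [0,0,0]}

```text
clock: 20.5
ee_pos: [523.2, 212.4, 53.8]
eef_rot: [-179.6, -1.4, 89.6]
contact_force: [-1.2, -5.7, 0.5]
opening: 20.4
```

```bash
python3 st.py
```

```text
20.5 [-1.23 -5.72  0.52] [-0.429  0.054  0.06 ] [523.18 212.37  53.79] [-179.57   -1.38   89.56]
20.55 [-0.35 -5.88  0.21] [-0.497  0.057  0.1  ] [523.2  212.47  53.78] [-179.57   -1.38   89.56]
```

Call:
servo_tool:
  steps:
    - {"offset": [0,-0.01,0],"jaw": 10,"angular": [0,0,0]}
    - {"offset": [0,-0.018,0],"jaw": 10,"angular": [0,0,0]}
    - {"offset": [0,-0.026,0],"jaw": 10,"angular": [0,0,0]}
    - {"offset": [0,-0.026,0],"jaw": 10,"angular": [0,0,0]}

```text
clock: 20.93
ee_pos: [523.5, 209.6, 53.8]
eef_rot: [-179.6, -1.5, 89.5]
contact_force: [-1.8, -4.1, 0.0]
opening: 20.6
```

```bash
python3 pitch.py w23|head -2; python3 strip.py w23
```

```text
20.9333 [523.47 209.63  53.84] [-179.622   -1.486   89.528] [-1.77 -4.09  0.05] op 20.6 qd 0.73
[-0.553  0.404  0.296]
w23 strip 193.72 delta deg -1.5
```

View pics/w23c.png

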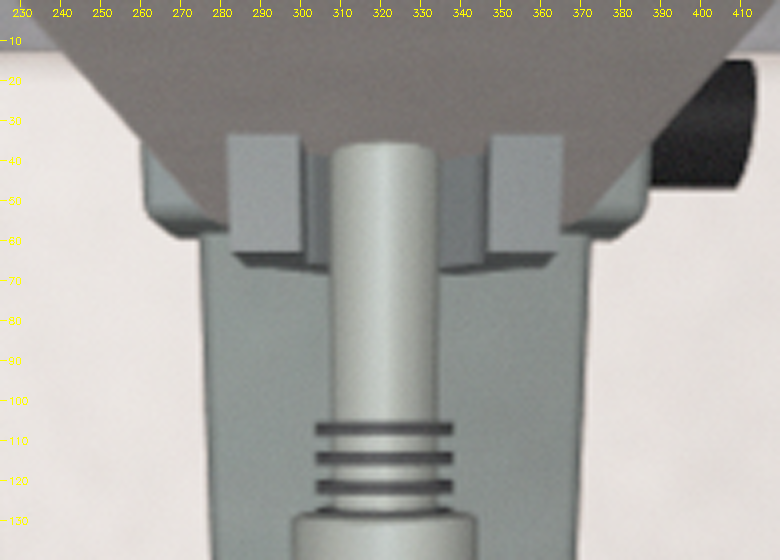

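Call:
servo_tool:
  steps:
    - {"offset": [-0.006,-0.004,0],"jaw": 10,"angular": [0,0,0]}
    - {"offset": [-0.006,-0.01,0],"jaw": 10,"angular": [0,0,0]}
    - {"offset": [-0.006,-0.013,0],"jaw": 10,"angular": [0,0,0]}
    - {"offset": [-0.006,-0.013,0],"jaw": 10,"angular": [0,0,0]}

```text
clock: 21.32
ee_pos: [523.8, 209.5, 54.0]
eef_rot: [-179.8, -1.6, 89.5]
contact_force: [-4.2, -0.1, -4.0]
opening: 20.5
```

```bash
python3 st.py
```

```text
21.3167 [-4.22 -0.1  -4.05] [0.014 0.56  0.208] [523.84 209.5   53.98] [-179.78   -1.65   89.46]
21.3667 [-3.82 -0.02 -3.35] [0.061 0.562 0.232] [523.84 209.48  53.98] [-179.78   -1.64   89.45]
```

The pin is at the bottom of the cup: Fy went from -4 to 0 with no further travel, at about 9.7 mm depth. Releasing.

Call:
servo_tool:
  steps:
    - {"offset": [0,0,0],"jaw": 24,"angular": [0,0,0]}
    - {"offset": [0,0,0],"jaw": 30,"angular": [0,0,0]}
    - {"offset": [0,0,0],"jaw": 40,"angular": [0,0,0]}
    - {"offset": [0,0,0],"jaw": 50,"angular": [0,0,0]}
    - {"offset": [0,0,0],"jaw": 50,"angular": [0,0,0]}

```text
clock: 21.83
ee_pos: [527.4, 209.2, 55.5]
eef_rot: [179.8, -1.7, 89.4]
contact_force: [-0.5, 0.7, 0.1]
opening: 50.2
```

```bash
python3 st.py; python3 -c "
from wr import *
p=wsnap('w24')
q=snapshot('scene');pickle.dump(q,open('s24.pkl','wb'));crop(q,355,110,425,185,8,'pics/s24.png',5)
"
```

```text
21.8333 [-0.51  0.74  0.07] [-0.024  0.002 -0.01 ] [527.37 209.18  55.45] [179.82  -1.67  89.43]
21.8833 [ 0.02 -0.51  0.18] [-0.013  0.052 -0.03 ] [526.94 209.12  55.26] [179.87  -1.66  89.43]
21.9333 [526.63 209.1   55.15] [179.903  -1.651  89.432] [ 0.09 -0.02 -0.47] op 50.2 qd 0.37
```

View pics/w24.png

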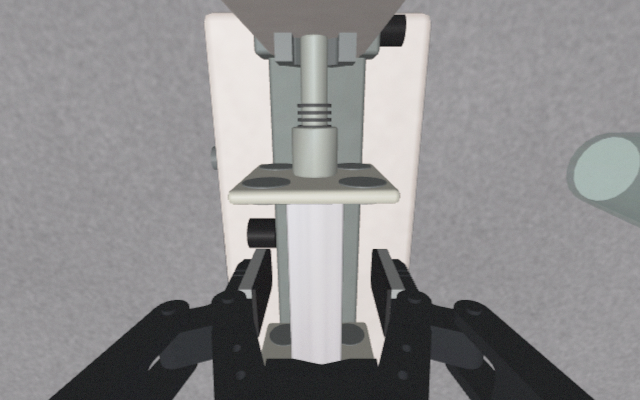

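View pics/s24.png

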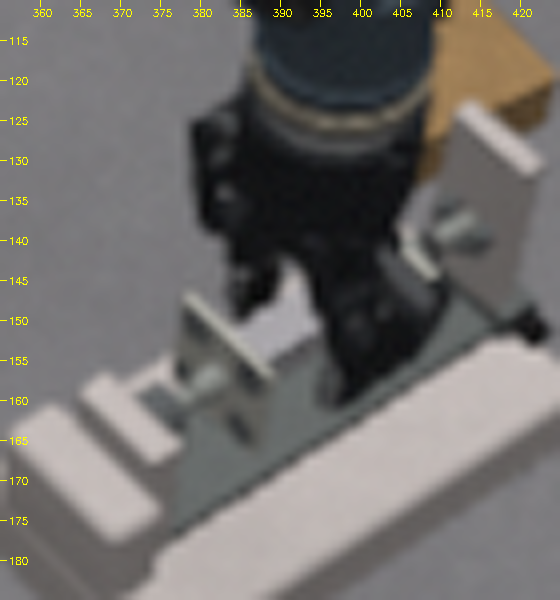

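Call:
servo_tool:
  steps:
    - {"offset": [0,0,0.04],"jaw": 50,"angular": [0,0,0]}
    - {"offset": [0,0,0.1],"jaw": 50,"angular": [0,0,0]}
    - {"offset": [0,0,0.18],"jaw": 50,"angular": [0,0,0]}
    - {"offset": [0,0,0.3],"jaw": 50,"angular": [0,0,0]}
    - {"offset": [0,0,0.45],"jaw": 50,"angular": [0,0,0]}
    - {"offset": [0,0,0.6],"jaw": 50,"angular": [0,0,0]}
    - {"offset": [0,-0.05,0.8],"jaw": 50,"angular": [-0.01,0,0]}
    - {"offset": [0,-0.1,1],"jaw": 50,"angular": [-0.019,0,0]}
    - {"offset": [0,-0.1,1],"jaw": 50,"angular": [-0.019,0,0]}
    - {"offset": [0,-0.1,1],"jaw": 50,"angular": [-0.019,0,0]}
    - {"offset": [0,-0.1,1],"jaw": 50,"angular": [-0.019,0,0]}

```text
clock: 22.95
ee_pos: [525.2, 194.1, 205.0]
eef_rot: [180.0, -0.0, 89.4]
contact_force: [0.1, 0.5, -0.1]
opening: 49.7
```

```bash
python3 -c "
from wr import *
p=wsnap('w25')
q=snapshot('scene');pickle.dump(q,open('s25.pkl','wb'));crop(q,355,110,425,185,8,'pics/s25.png',5)
"
```

```text
22.95 [525.2  194.06 205.04] [ 1.79986e+02 -1.20000e-02  8.94390e+01] [ 0.05  0.49 -0.13] op 49.7 qd 1.6
```

View pics/w25.png

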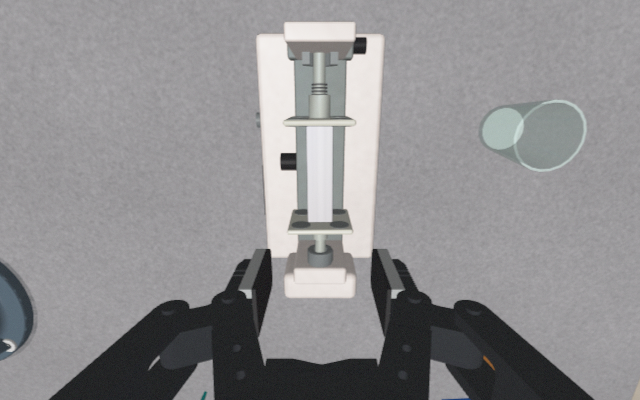

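View pics/s25.png

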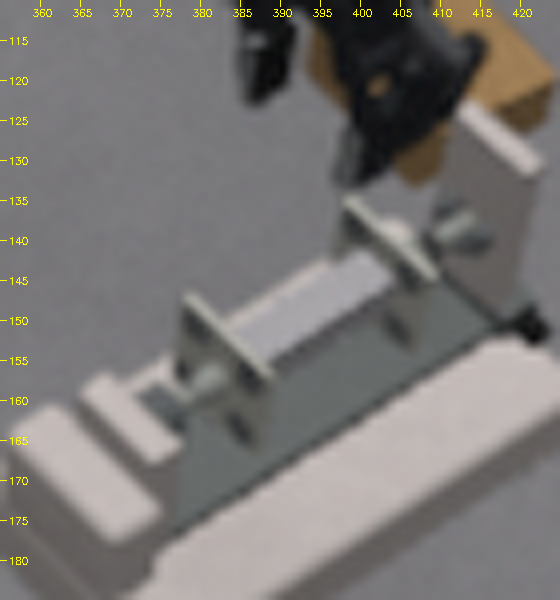

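```bash
python3 - <<'E'
from h import *
p=pickle.load(open("w25.pkl","rb"))
crop(p,265,15,375,130,5,"pics/w25a.png",5);crop(p,265,190,375,300,5,"pics/w25b.png",5)
E
```

```text
(no output)
```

View pics/w25a.png

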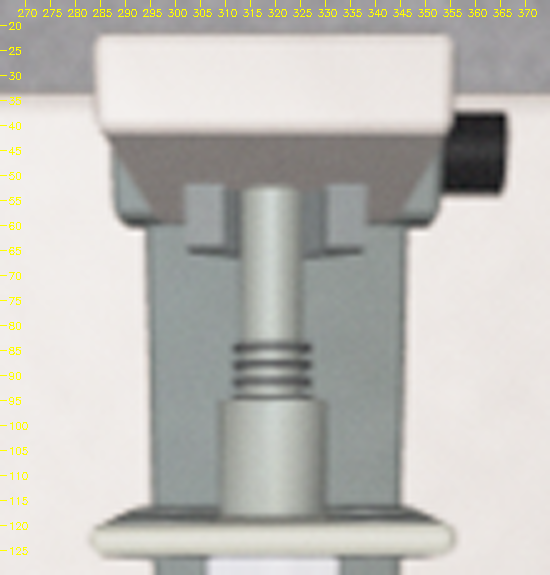

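View pics/w25b.png

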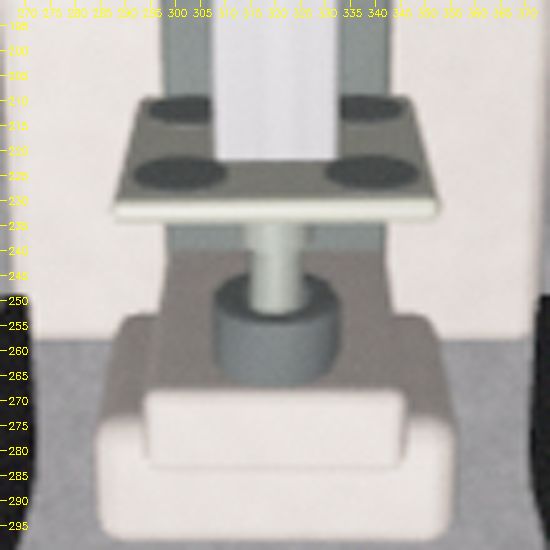

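```bash
python3 - <<'E'
from h import *
p=pickle.load(open("w25.pkl","rb"))
for s in (112,113.5,115):
    a=onz(p,(320,234.3),s-1.5+28)[1]+47.5; b=onz(p,(320,267.7),s+13)[1]+88
    c=onz(p,(320,119),s-1.5+28)[1]-47.5;w=onz(p,(320,42),s+50)[1]
    print(s,"origin from rear plate",a.round(1),"front plate",c.round(1),"stand origin from upright",b.round(1),"diff",(a-b).round(2),"wall-stand",(w-b).round(1), "tips: pin x",onz(p,(320,245),s),"plunger x",onz(p,(319.5,55),s))
E
```

```text
112 origin from rear plate 209.3 front plate 210.2 stand origin from upright 209.6 diff -0.21 wall-stand 97.5 tips: pin x [524.40610911 138.66377027 112.        ] plunger x [525.84964134 305.45985784 112.        ]
113.5 origin from rear plate 210.0 front plate 210.3 stand origin from upright 210.4 diff -0.41 wall-stand 96.4 tips: pin x [524.4191402  139.40273737 113.5       ] plunger x [525.85472505 305.28052837 113.5       ]
115 origin from rear plate 210.7 front plate 210.4 stand origin from upright 211.3 diff -0.61 wall-stand 95.3 tips: pin x [524.43217129 140.14170447 115.        ] plunger x [525.85980877 305.1011989  115.        ]
```

```bash
python3 -c "
from rig import *
s=get_state();print(s['clock'],s['contact_force'],abs(s['qd']).max());print(job_done())"
```

```text
23.05 [-0.2189075   0.10775058  0.58082507] 0.7485294094687159
the job is handed in; nothing more can be done
None
```

The rotor is in the stand and the job is handed in at 23 s of the 48 s allowed. The fixed pin is home in the round cup, and the plunger lies in the half cup with its spring compressed. I had no verdict back, so this rests on my own checks.

**Last checks:**
- **Pin depth:** in the last wrist picture the rotor's origin lies within about 0.5 mm of the stand's, which means the pin is home. While holding it I also felt the bottom of the cup, at about 9.7 mm deep.
- **Plunger:** it is central in the half cup, with the coil visibly compressed. From the wall position I worked out roughly 5 to 8 mm; I did not measure it again after letting go.
- **Robot:** it is clear of everything, with a contact force of about zero.
- **Bystanders:** I saw no sign of having disturbed any, but I did not measure their positions again.

**What disagreed or failed on the way:**
- **Finger length:** the real fingertips sit about 44 mm behind the reported TCP. The first grasp therefore closed above the bar without touching it, so I went lower and gripped again.
- **Rotor tilt:** the rotor turned about 1.5° in the grip, and my first try stopped against the rim of the round cup at about 10 N. I backed off, tilted the tool to level the rotor, and it then slid in freely.
- **Stand position:** the seat axis came out at about 113 mm, so the yoke sits roughly 3 mm high. My estimates of the end block's wall ran from about nominal to nearly 3 mm farther out.

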